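# Refit the modules, tray and lid of a car's centre console

## Task

Slide every loose aluminium module lying on the bench fully home into a slot of the centre console, one to a slot, any module in any slot. Also set the loose open storage tray square against the free left end of the slotted box (the robot's left) with no gap, its front level with the slotted front. Only when all of that is fitted, gently lower the open armrest lid until it is shut, leaving the key, phone and flask where they are.

Things in the scene. Friction and masses are not known exactly. Their poses are not given: they have to be found in the camera images.
- console: dark plastic car console, fixed. Its slotted box is 90 mm deep (x), 313 wide (y), 46 high, four slots in the front facing the robot; behind it a 55 mm high trunk to x = 241 mm. Origin: middle of the front face at bench level; x into the slots, y to the robot's left, z up. Box's plain left end face: y = 156.5 mm; the tray belongs against it, front at x = 0 (tray origin at x = 32, y = 216.5 mm)
- bay_a (a point): middle of the mouth of the leftmost (robot's left) slot, at the front face and bench level; axes as the console's. Slot 55 mm wide, 22 high, floor is the bench, 78 deep from the front face; the mouth's side edges are rounded (6 to 11 mm). Slots are 78 mm apart; a paler strip on the box's top front marks each. A module fully home is at the back wall and stands out 32 mm (origin 23 mm inside)
- bay_b (a point): middle of the mouth of the second from the left slot, at the front face and bench level; axes as the console's. Slot 55 mm wide, 22 high, floor is the bench, 78 deep from the front face; the mouth's side edges are rounded (6 to 11 mm). Slots are 78 mm apart; a paler strip on the box's top front marks each. A module fully home is at the back wall and stands out 32 mm (origin 23 mm inside)
- bay_c (a point): middle of the mouth of the third from the left slot, at the front face and bench level; axes as the console's. Slot 55 mm wide, 22 high, floor is the bench, 78 deep from the front face; the mouth's side edges are rounded (6 to 11 mm). Slots are 78 mm apart; a paler strip on the box's top front marks each. A module fully home is at the back wall and stands out 32 mm (origin 23 mm inside)
- bay_d (a point): middle of the mouth of the rightmost slot, at the front face and bench level; axes as the console's. Slot 55 mm wide, 22 high, floor is the bench, 78 deep from the front face; the mouth's side edges are rounded (6 to 11 mm). Slots are 78 mm apart; a paler strip on the box's top front marks each. A module fully home is at the back wall and stands out 32 mm (origin 23 mm inside)
- lid (a joint): hinge angle of the black padded armrest lid, a 113 x 309 x 20 mm slab over the box, rad: 0 = shut, 1.15 to 1.35 = open as found, standing at the box's rear. Hinge friction (0.35 N m) keeps it at any angle. Shut, it overhangs the front face by 25 mm, its underside 48 and top 68 mm above the bench. Shut it by pushing its rear (outer, padded) face forward and down
- lid_hinge (a point): middle of the lid's hinge line, which runs along the console's y, 90 mm behind the front face and 47 mm above the bench. Lid as seen along the hinge line: 2 to 115 mm from the hinge towards the robot when shut, from 1 to 21 mm above the hinge line
- lid_edge (a point): middle of the lid's free edge, at half its thickness, 115 mm from the hinge line; moves with the lid
- tray: loose dark grey open-topped storage tray, 64 mm (x) by 120 mm (y) by 40 mm high, walls and floor 5 mm, 0.2 kg. Origin: centre of its underside; y along its 120 mm length, z up; the same either way round. It stands on the bench 40 to 70 mm off the left end of the box, somewhat askew; it can be gripped from above across its 64 mm width
- module1: bare aluminium plug-in module, a flat slab 110 x 52 x 18 mm, 0.16 kg, fine dark grooves along its top; plain alike at both ends and both faces. Origin: centre of its underside; x along the 110 mm length, y across the 52 mm width, z up. It lies flat on the bench. Three or four of the modules are present in a run
- module2: bare aluminium plug-in module, a flat slab 110 x 52 x 18 mm, 0.16 kg, fine dark grooves along its top; plain alike at both ends and both faces. Origin: centre of its underside; x along the 110 mm length, y across the 52 mm width, z up. It lies flat on the bench. Three or four of the modules are present in a run
- module3: bare aluminium plug-in module, a flat slab 110 x 52 x 18 mm, 0.16 kg, fine dark grooves along its top; plain alike at both ends and both faces. Origin: centre of its underside; x along the 110 mm length, y across the 52 mm width, z up. It lies flat on the bench. Three or four of the modules are present in a run
- module4: bare aluminium plug-in module, a flat slab 110 x 52 x 18 mm, 0.16 kg, fine dark grooves along its top; plain alike at both ends and both faces. Origin: centre of its underside; x along the 110 mm length, y across the 52 mm width, z up. It lies flat on the bench. Three or four of the modules are present in a run
- key: car key fob, black, 95 x 36 x 14 mm, a bystander; origin at the centre of its underside
- flask: steel drinking flask, 68 mm across, 190 mm tall, a bystander; origin at the centre of its underside
- phone: black phone lying flat, 150 x 72 x 9 mm, a bystander; origin at the centre of its underside
Things that resemble listed ones, but are neither listed nor needed, are in the scene too. What is shaped like the module4 but yellow is not meant.

How it is judged (in metres and radians):
On the way, in this order (a step that is already met when the one before it is completed fails the run):
1. all modules home and the tray butted against the box, with the lid still open (x of each of module1, module2, module3, module4 in the frame of console above 0.019 m and height (world z) of each of module1, module2, module3, module4 below 0.022 m and angle between the x axis of each of module1, module2, module3, module4 and the x axis of console, either way round below 0.08 rad and (y of module1 in the frame of bay_a between -0.006 and 0.006 m or y of module1 in the frame of bay_b between -0.006 and 0.006 m or y of module1 in the frame of bay_c between -0.006 and 0.006 m or y of module1 in the frame of bay_d between -0.006 and 0.006 m) and (y of module2 in the frame of bay_a between -0.006 and 0.006 m or y of module2 in the frame of bay_b between -0.006 and 0.006 m or y of module2 in the frame of bay_c between -0.006 and 0.006 m or y of module2 in the frame of bay_d between -0.006 and 0.006 m) and (y of module3 in the frame of bay_a between -0.006 and 0.006 m or y of module3 in the frame of bay_b between -0.006 and 0.006 m or y of module3 in the frame of bay_c between -0.006 and 0.006 m or y of module3 in the frame of bay_d between -0.006 and 0.006 m) and (y of module4 in the frame of bay_a between -0.006 and 0.006 m or y of module4 in the frame of bay_b between -0.006 and 0.006 m or y of module4 in the frame of bay_c between -0.006 and 0.006 m or y of module4 in the frame of bay_d between -0.006 and 0.006 m) and y of tray in the frame of console between 0.211 and 0.22 m and x of tray in the frame of console between 0.023 and 0.041 m and angle between the y axis of tray and the y axis of console, either way round below 0.06 rad and angle between tray's own z axis and vertical below 0.08 rad and height (world z) of tray below 0.008 m and value of joint lid above 0.7 rad), for 0.2 s.
2. the lid shut (value of joint lid below 0.05 rad), for 0.2 s.
At the end, for the whole second after the job is handed in: every module present lies flat in a slot of its own, within 4 mm of the back wall; the tray stands within 3.5 mm of the box's left end, square to 0.06 rad, its front level with the box's front within 9 mm; the lid is shut (below 0.05 rad); modules and tray are at rest (x of each of module1, module2, module3, module4 in the frame of console above 0.019 m and height (world z) of each of module1, module2, module3, module4 below 0.022 m and angle between the x axis of each of module1, module2, module3, module4 and the x axis of console, either way round below 0.08 rad and (y of module1 in the frame of bay_a between -0.006 and 0.006 m or y of module1 in the frame of bay_b between -0.006 and 0.006 m or y of module1 in the frame of bay_c between -0.006 and 0.006 m or y of module1 in the frame of bay_d between -0.006 and 0.006 m) and (y of module2 in the frame of bay_a between -0.006 and 0.006 m or y of module2 in the frame of bay_b between -0.006 and 0.006 m or y of module2 in the frame of bay_c between -0.006 and 0.006 m or y of module2 in the frame of bay_d between -0.006 and 0.006 m) and (y of module3 in the frame of bay_a between -0.006 and 0.006 m or y of module3 in the frame of bay_b between -0.006 and 0.006 m or y of module3 in the frame of bay_c between -0.006 and 0.006 m or y of module3 in the frame of bay_d between -0.006 and 0.006 m) and (y of module4 in the frame of bay_a between -0.006 and 0.006 m or y of module4 in the frame of bay_b between -0.006 and 0.006 m or y of module4 in the frame of bay_c between -0.006 and 0.006 m or y of module4 in the frame of bay_d between -0.006 and 0.006 m) and y of tray in the frame of console between 0.211 and 0.22 m and x of tray in the frame of console between 0.023 and 0.041 m and angle between the y axis of tray and the y axis of console, either way round below 0.06 rad and angle between tray's own z axis and vertical below 0.08 rad and height (world z) of tray below 0.008 m and value of joint lid below 0.05 rad and linear speed of each of module1, module2, module3, module4, tray below 0.02 m/s); the robot touches nothing.
It fails at once if the car key fob is moved more than 4 cm (distance of key from where it was at the start of the episode above 0.04 m).
It fails at once if the drinking flask is moved more than 4 cm (distance of flask from where it was at the start of the episode above 0.04 m).
It fails at once if the phone is moved more than 4 cm (distance of phone from where it was at the start of the episode above 0.04 m).
It fails at once if the lid is slammed (closes faster than 2.5 rad/s) (velocity of joint lid below -2.5 rad/s).
Of module1, module2, module3, module4 only 3 to 4 are there at a start; the rules pass over those that are not, and their reading is None.
At some moment in a run one of module1, module2, module3, module4, tray may be knocked a few centimetres aside while the robot is not near it.
Once in a run the grip may slacken for a moment while it holds something.
It also fails if it takes over 210 s, if anything falls off the work surface, if the arm or the gripper's body presses on something with over 40 N, if the wrist force passes 120 N, or if a joint passes its speed limit or range.

## Robot

A 6-joint arm with a two-finger parallel gripper is mounted at the origin on the work surface. World frame = base frame: x ahead of the robot, y to its left, z up, the work surface at z = 0. Lengths are in mm, angles in rad, forces in N, time in s.
With the tool pointing down it reaches from about 400 to 825 mm from the base axis. Payload 7 kg.
Tool frame: the origin (TCP) lies at the very end of the fingers, on their centre line; the grasp point (between the pads) lies 19 mm behind it; z points along the fingers, y is the line along which they close (so a half turn about z gives the same grasp; the last joint's range is limited). The gripper opens to 85 mm and grips with 20 to 120 N. Pads are 22 mm wide; open, the fingers measure 114 mm over their backs; the gripper's body (76 mm by 85 mm) begins 54 mm behind the grasp point. The pads swing forward as they close: fully open they stand 13 mm farther back than shut.
Start: joints at [1.601, 0.359, 0.012, 0, -1.224, -0.288], TCP at [172.104, 652.668, 200.002] pointing down, gripper open.
Joint ranges: [-3.07, 3.07], [-1.43, 2.12], [-1.02, 1.25], [-3.03, 1.67], [-3.05, -0], [-3.03, 3.03]. Speed limits (rad/s): [2.39, 2.39, 3.01, 3.14, 3.14, 3.14].

## Interface

Orientations are given as [roll, pitch, yaw] about the fixed x, y, z axes, in that order (R = Rz(yaw) Ry(pitch) Rx(roll)).
In Python, from cell import manip gives the robot as it stands.
- The arm moves only by the tool move_arm, never from a script. Its argument "increments" is a list of rows, each an object of numbers: "tx", "ty", "tz": the shift along the tool's x, y, z in cm; "roll": the turn about the tool's z in degrees; "hand": the opening, from 0 (shut) to 1 (fully open). In form: [{"tx": .., "ty": .., "tz": .., "roll": .., "hand": ..}, ...]. A call has exactly 5 rows; each row shifts and turns the commanded pose from where the row before left it, along the tool's axes as they then stand; what a row does not reach is not made up. A row lasts 1/8 s, in which the tool goes at most 62.5 mm and 10.7 degrees, less where a joint would pass 70% of its speed; a pose out of reach is approached as far as the arm can. A call with a gripper value outside its range is refused whole. The fingers move at their own pace and stop on an object; "newtons" is the grip in N (left out, the last holds). Time passes only in rows, so rows that do not move let the fingers close, or fill a call up. It gives the time, the measured TCP pose, the force, the opening and the grip force at its end, in the units of the state.
- manip.state(): the state, without advancing time (a new reading comes with each control period).
- manip.grab_frame(name): name is "scene" or "top" or "wrist"; returns a dict with "img" (384x512x3 uint8, blue, green, red), "camera_matrix" (3x3 intrinsics, pixels), "dist_coeffs" ([k1, k2, p1, p2, k3] as OpenCV has them; the pictures are not rectified), "origin" and "rotation" of the camera in the world; the wrist camera has in their place "hand_eye" (4x4, takes a point from camera to tool coordinates, whose origin is the TCP and whose axes are the flange's). Camera axes: x right, y up, looking along -z (the intrinsics and any distortion apply to the point x, -y, -z); pixel columns grow to the right and rows downward; lengths in mm; the calibration is good to about 2 mm. A picture is of the moment at which its call begins: read the wrist's pose just before it. There is no depth.
- manip.hand_in(): hands the job in; it is judged then, once.
Trained networks look in a picture, given as the dict that the camera call returned (one of the last four; its "shot" number tells which), for a name from the list of things; names that differ only in an ending like _2 or _b are one class to them, and where a whole thing is asked for, a point or a joint stands for the part that bears it (a point fixed in the world has none). Each returns a list of dicts, best first, with "p" (0 to 1); they miss things now and then, are a little off and sometimes report something else, mostly with a low value. They report only what shows in the picture. A call takes as long as a camera call. They do not tell look-alikes from the thing itself.
- manip.recognise(name, picture): "point" ([x, y, z] in mm, in world coordinates, good to about 4 mm: the middle of the surface that is visible of it).
The state is a dict: "t": time; "joint_positions": joint angles; "joint_vel": joint speeds; "effort": joint torques, N m; "eef_pos": TCP position; "tool_rot": TCP orientation; "wrist_force": force on the tool from outside, world axes, zero at the start; "ft_torque": the same for the moment, N m; "width": finger opening in mm; "grasp_force": force on a finger pad.
Only numpy, scipy, OpenCV 4.12 (cv2) and the standard library are available. Lean on these libraries where they do the work, as an engineer would, in place of code of your own. Each camera call takes 0.05 s, during which the arm holds its last target. There are 200 camera calls.

## Working session

There is one attempt and no reset: what is moved stays moved. The work goes in short steps, Python scripts to look and compute and a tool call to move; the robot and the scene stay as the last step left them, time stands still between calls to the robot, and variables do not carry over. Pictures are saved under pics/ and viewed, at most 14 in all, crops included, and the job is handed in when it is done.

Besides the shell and the picture viewer there is one more tool, called after "Emit:" as a command line: name --argument value ..., lists and objects as JSON in quotes. move_arm: Moves the arm, as the interface text tells. Its arguments: {"type":"object","properties":{"increments":{"type":"array","items":{"type":"object","properties":{"tx":{"type":"number"},"ty":{"type":"number"},"tz":{"type":"number"},"roll":{"type":"number"},"hand":{"type":"number"}}}},"newtons":{"type":"number"}},"required":["increments"]}

```bash
mkdir -p pics; ls; cat > h.py <<'E'
import numpy as np, cv2
from cell import manip
def snap(name,fn=None):
    st=manip.state(); f=manip.grab_frame(name)
    if fn: cv2.imwrite('pics/'+fn,f['img'])
    return st,f
E
python3 - <<'E'
from h import *
st,f=snap('top','top1.png')
print({k:np.round(v,3) for k,v in st.items()})
print(f['camera_matrix'],f['dist_coeffs'],f['origin'],f['rotation'])
for n in ['console','lid','tray','module1','key','flask','phone']:
    print(n,[(round(d['p'],2),np.round(d['point']).tolist()) for d in manip.recognise(n,f)])
st,f=snap('scene','scene1.png')
print(f['camera_matrix'],f['dist_coeffs'],f['origin'],f['rotation'])
for n in ['console','lid','tray','module1','lid_edge']:
    print(n,[(round(d['p'],2),np.round(d['point']).tolist()) for d in manip.recognise(n,f)])
E
```

```text
pics
{'t': np.float64(0.0), 'joint_positions': array([ 1.601,  0.359,  0.011, -0.   , -1.224, -0.288]), 'joint_vel': array([ 0.002, -0.001,  0.   ,  0.002, -0.002, -0.   ]), 'effort': array([ 0.0000e+00, -5.8332e+01,  2.9342e+01,  6.9370e+00, -6.0000e-03,
       -0.0000e+00]), 'eef_pos': array([171.97 , 652.148, 199.058]), 'tool_rot': array([ 3.14 , -0.   , -0.258]), 'wrist_force': array([0.013, 1.181, 1.043]), 'ft_torque': array([-0.023,  0.007, -0.014]), 'grasp_force': np.float64(0.0), 'width': np.float64(85.184)}
[[391.81042387   0.         251.31800772]
 [  0.         391.81042387 187.45528536]
 [  0.           0.           1.        ]] [0.04617281 0.         0.         0.         0.        ] [ 347.39863345   18.90464434 1283.69551228] [ 0.19099609  0.01593592 -1.59363527]
console [(0.73, [691.0, -14.0, 57.0])]
lid [(0.77, [640.0, -10.0, 156.0]), (0.51, [688.0, -13.0, 55.0])]
tray []
module1 [(0.69, [756.0, -332.0, 18.0]), (0.64, [574.0, -338.0, 13.0]), (0.63, [424.0, -256.0, 21.0]), (0.58, [703.0, -484.0, 17.0])]
key [(0.83, [393.0, -468.0, 13.0])]
flask [(0.94, [541.0, -485.0, 128.0])]
phone [(0.58, [535.0, 554.0, 10.0])]
[[412.63391712   0.         249.69614842]
 [  0.         412.63391712 191.57135609]
 [  0.           0.           1.        ]] [-0.0667128  0.         0.         0.         0.       ] [ 832.26323671  872.45369271 1145.02279844] [0.6871753  0.0114145  2.80241369]
console [(0.91, [687.0, 28.0, 55.0])]
lid [(0.6, [654.0, 14.0, 134.0])]
tray [(0.69, [615.0, 259.0, 3.0])]
module1 [(0.97, [463.0, 401.0, 22.0]), (0.84, [757.0, -329.0, 19.0]), (0.72, [707.0, -476.0, 19.0]), (0.64, [579.0, -334.0, 16.0]), (0.62, [424.0, -249.0, 18.0]), (0.3, [687.0, 31.0, 55.0])]
lid_edge [(0.72, [655.0, 16.0, 131.0])]
```

View pics/top1.png

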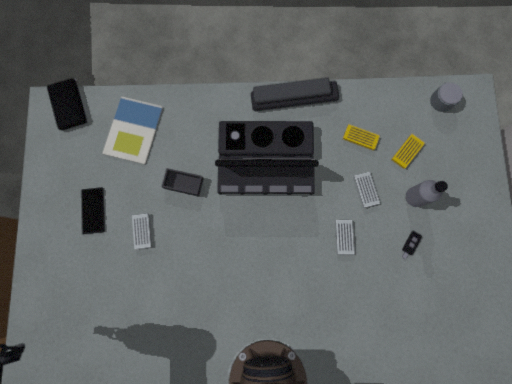

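View pics/scene1.png

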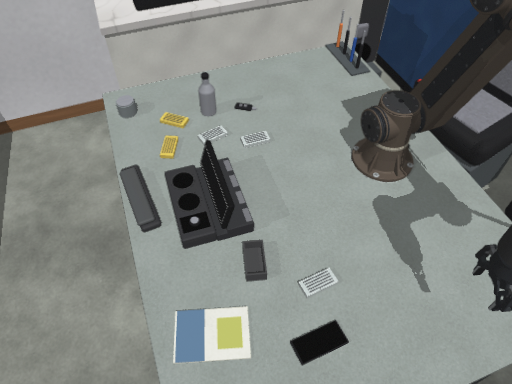

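```bash
cat >> h.py <<'E'
from scipy.spatial.transform import Rotation as Ro
def cam(f,st=None):
    if 'hand_eye' in f:
        T=np.eye(4);T[:3,:3]=Ro.from_euler('xyz',st['tool_rot']).as_matrix();T[:3,3]=st['eef_pos']
        T=T@np.array(f['hand_eye']); return T[:3,:3],T[:3,3]
    return Ro.from_euler('xyz',f['rotation']).as_matrix(),np.array(f['origin'])
def toplane(px,f,z,st=None):
    px=np.array(px,float).reshape(-1,1,2)
    u=cv2.undistortPoints(px,f['camera_matrix'],np.array(f['dist_coeffs']))[:,0]
    R,o=cam(f,st); d=np.c_[u[:,0],-u[:,1],-np.ones(len(u))]@R.T
    return (o+d*((z-o[2])/d[:,2])[:,None])[:,:2]
def topix(P,f,st=None):
    R,o=cam(f,st); c=(np.array(P,float).reshape(-1,3)-o)@R
    return cv2.projectPoints(c*[1,-1,-1],np.zeros(3),np.zeros(3),f['camera_matrix'],np.array(f['dist_coeffs']))[0][:,0]
def rect(P):
    (c,(w,h),a)=cv2.minAreaRect(P.astype(np.float32))
    if w<h: w,h,a=h,w,a+90
    return np.round([*c,w,h,(a+90)%180-90],1)   # centre, long, short, long-axis angle deg
def modules(f,st=None,z=18,amin=60):
    hsv=cv2.cvtColor(f['img'],cv2.COLOR_BGR2HSV)
    m=((hsv[...,1]<45)&(hsv[...,2]>165)).astype(np.uint8)
    m=cv2.morphologyEx(m,cv2.MORPH_CLOSE,np.ones((5,5)))
    out=[]
    for c in cv2.findContours(m,0,2)[0]:
        if cv2.contourArea(c)>amin:
            out.append((rect(toplane(c[:,0],f,z,st)).tolist(),c[:,0].mean(0).round().tolist()))
    return out
E
python3 - <<'E'
from h import *
st,f=snap('top')
for o in modules(f):print('top',o)
cv2.imwrite('pics/top_c.png',cv2.resize(f['img'][100:260,120:400],None,fx=2.85,fy=2.85,interpolation=cv2.INTER_CUBIC))
st,f=snap('scene')
for o in modules(f):print('scene',o)
st,f=snap('wrist'); print(f['camera_matrix'],f['dist_coeffs'],np.round(f['hand_eye'],3))
E
```

```text
top ([762.6, 444.0, 142.9, 121.5, 74.5], [128.0, 141.0])
scene ([271.1, 746.2, 128.4, 47.6, -9.7], [444.0, 370.0])
scene ([370.5, 610.7, 48.1, 30.0, 60.4], [381.0, 338.0])
scene ([759.2, 421.8, 318.7, 221.9, -9.7], [223.0, 319.0])
scene ([896.5, 148.1, 116.2, 59.9, 88.8], [157.0, 258.0])
scene ([259.2, 350.2, 124.5, 103.5, -31.4], [369.0, 249.0])
scene ([109.4, 468.0, 259.3, 206.3, 37.6], [426.0, 271.0])
scene ([439.0, 388.5, 413.9, 213.8, 57.2], [316.0, 282.0])
scene ([502.1, 176.3, 80.3, 66.6, -57.9], [276.0, 230.0])
scene ([-143.7, 379.4, 44.1, 44.1, -51.1], [477.0, 220.0])
scene ([128.5, 117.2, 220.6, 110.0, -2.2], [366.0, 188.0])
scene ([-216.7, 119.2, 65.0, 64.4, -1.2], [450.0, 162.0])
scene ([261.7, -39.1, 143.1, 75.2, 4.2], [316.0, 166.0])
scene ([515.3, -277.3, 286.3, 158.0, -30.0], [232.0, 139.0])
scene ([120.2, -256.6, 102.4, 83.3, -27.9], [323.0, 121.0])
scene ([566.8, -799.9, 76.0, 68.8, -1.5], [188.0, 72.0])
scene ([703.1, -993.3, 118.6, 72.5, -89.3], [151.0, 56.0])
scene ([444.6, -892.3, 159.5, 72.4, 86.0], [206.0, 56.0])
scene ([286.1, -989.4, 107.8, 64.9, 67.8], [231.0, 39.0])
scene ([49.8, -898.3, 135.8, 71.0, 75.0], [280.0, 40.0])
scene ([795.0, -1181.2, 137.4, 76.5, -85.4], [127.0, 40.0])
scene ([-122.4, -989.4, 124.1, 57.6, 47.0], [304.0, 26.0])
scene ([339.1, -1185.1, 134.4, 68.7, 77.6], [211.0, 24.0])
scene ([-119.8, -1195.0, 130.5, 67.0, 71.8], [289.0, 8.0])
scene ([940.2, -1150.7, 1508.2, 1100.1, -23.0], [87.0, 56.0])
[[299.53974183   0.         256.36758309]
 [  0.         299.53974183 192.17165213]
 [  0.           0.           1.        ]] [-0.07921887  0.          0.          0.          0.        ] [[-1.00000e-03  9.51000e-01  3.10000e-01  7.99090e+01]
 [ 1.00000e+00  1.00000e-03  0.00000e+00  2.80000e-01]
 [ 0.00000e+00  3.10000e-01 -9.51000e-01 -1.72303e+02]
 [ 0.00000e+00  0.00000e+00  0.00000e+00  1.00000e+00]]
```

View pics/top_c.png

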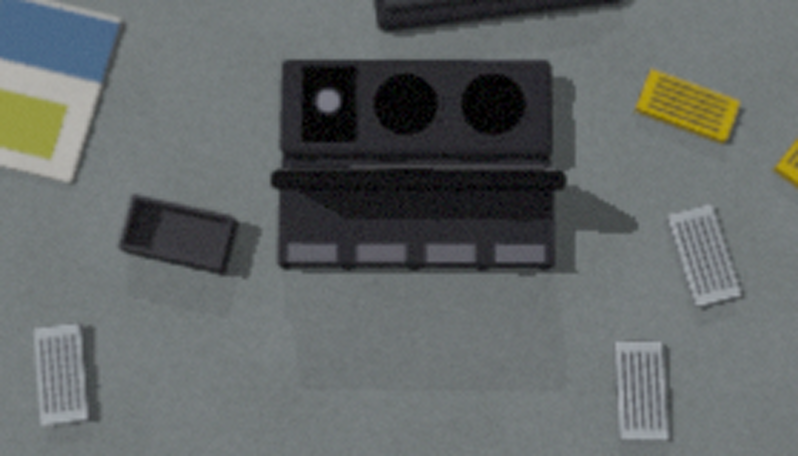

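```bash
cat >> h.py <<'E'
def modules(f,st=None,z=18,lo=22,amin=60,amax=1e9,blur=81):
    hsv=cv2.cvtColor(f['img'],cv2.COLOR_BGR2HSV); V=hsv[...,2]
    d=V.astype(int)-cv2.medianBlur(V,blur)
    m=((d>lo)&(hsv[...,1]<60)).astype(np.uint8)
    m=cv2.morphologyEx(m,cv2.MORPH_CLOSE,np.ones((5,5)))
    out=[]
    for c in cv2.findContours(m,0,2)[0]:
        if amin<cv2.contourArea(c)<amax:
            r=rect(toplane(c[:,0],f,z,st)).tolist()
            if 85<r[2]<135 and 40<r[3]<70: out.append((r,c[:,0].mean(0).round().tolist()))
    return out
def fitcon(px,loc,f,st=None,x0=(600,-10,0)):
    from scipy.optimize import least_squares
    loc=np.array(loc,float)
    def P(q):
        c,s=np.cos(q[2]),np.sin(q[2]); return np.c_[q[0]+c*loc[:,0]-s*loc[:,1],q[1]+s*loc[:,0]+c*loc[:,1],loc[:,2]]
    r=least_squares(lambda q:(topix(P(q),f,st)-px).ravel(),x0,x_scale=(10,10,.1)); return r.x,r.fun
E
python3 - <<'E'
from h import *
st,f=snap('top')
for o in modules(f):print('top',o)
g=lambda p:np.array(p)/2.85+[120,100]-.3
q,r=fitcon(g([(279,268),(554,268),(551,61),(283,61)]),[(0,156.5,46),(0,-156.5,46),(241,-156.5,55),(241,156.5,55)],f)
print('con',q,r.round(1))
print('tray',rect(toplane(g([(134,196),(238,215),(224,273),(121,250)]),f,40)))
st,f=snap('scene')
for o in modules(f):print('scene',o)
E
```

```text
top ([426.0, -259.6, 104.7, 50.0, -1.1], [344.0, 238.0])
top ([460.4, 394.3, 108.0, 49.5, 6.4], [142.0, 231.0])
top ([577.6, -341.2, 107.8, 49.6, 12.8], [367.0, 190.0])
top ([931.4, 537.6, 130.5, 62.0, 88.8], [102.0, 94.0])
con [ 5.65643074e+02 -1.27672567e+01 -2.88999449e-02] [-0.6 -0.2  0.7  0.1  0.4  0.  -0.6  0.1]
tray [613.8 256.2 121.9  68.7  76.7]
scene ([459.0, 396.1, 108.9, 51.2, 6.9], [318.0, 282.0])
scene ([30.7, 334.5, 115.4, 57.2, -0.1], [424.0, 224.0])
scene ([424.8, -258.5, 109.1, 51.4, -0.3], [255.0, 138.0])
scene ([575.9, -334.1, 108.2, 64.3, 12.6], [212.0, 133.0])
```

```bash
cat >> h.py <<'E'
CON=np.array([565.64,-12.77,-0.0289])
def c2w(x,y,q=None):
    q=CON if q is None else q
    c,s=np.cos(q[2]),np.sin(q[2]); return np.array([q[0]+c*x-s*y,q[1]+s*x+c*y])
def w2c(p,q=None):
    q=CON if q is None else q
    c,s=np.cos(q[2]),np.sin(q[2]); d=np.array(p[:2])-q[:2]; return np.array([c*d[0]+s*d[1],-s*d[0]+c*d[1]])
def plan(x,y,z,yawdeg,n=5,st=None,start=None):
    """rows (cm, deg) from start pose (default measured) to target, shift along the axes at row start"""
    if start is None:
        st=st or manip.state(); p=np.array(st['eef_pos']);a=np.degrees(st['tool_rot'][2])
    else: p=np.array(start[:3],float);a=start[3]
    t=np.array([x,y,z],float); da=(yawdeg-a+180)%360-180; stp=(t-p)/n
    for i in range(n):
        b=np.radians(a+da*i/n); c,s=np.cos(b),np.sin(b)
        print('tx %.2f ty %.2f tz %.2f roll %.2f'%((c*stp[0]+s*stp[1])/10,(s*stp[0]-c*stp[1])/10,-stp[2]/10,-da/n))
    return [x,y,z,yawdeg]
E
python3 - <<'E'
from h import *
plan(419,390,150,6.6,10)
E
```

```text
tx 3.06 ty 1.91 tz 0.50 roll -2.14
tx 2.98 ty 2.02 tz 0.50 roll -2.14
tx 2.91 ty 2.13 tz 0.50 roll -2.14
tx 2.82 ty 2.24 tz 0.50 roll -2.14
tx 2.74 ty 2.34 tz 0.50 roll -2.14
tx 2.65 ty 2.44 tz 0.50 roll -2.14
tx 2.56 ty 2.54 tz 0.50 roll -2.14
tx 2.46 ty 2.63 tz 0.50 roll -2.14
tx 2.36 ty 2.72 tz 0.50 roll -2.14
tx 2.26 ty 2.81 tz 0.50 roll -2.14
```

Emit:
move_arm --increments '[{"tx": 3.06,"ty": 1.91,"tz": 0.5,"roll": -2.14,"hand": 1},{"tx": 2.98,"ty": 2.02,"tz": 0.5,"roll": -2.14},{"tx": 2.91,"ty": 2.13,"tz": 0.5,"roll": -2.14},{"tx": 2.82,"ty": 2.24,"tz": 0.5,"roll": -2.14},{"tx": 2.74,"ty": 2.34,"tz": 0.5,"roll": -2.14}]'

```text
invalid input at $.increments[1]: expected keys tx, ty, tz, roll, hand
```

Emit:
move_arm --increments '[{"tx": 2.65,"ty": 2.44,"tz": 0.5,"roll": -2.14},{"tx": 2.56,"ty": 2.54,"tz": 0.5,"roll": -2.14},{"tx": 2.46,"ty": 2.63,"tz": 0.5,"roll": -2.14},{"tx": 2.36,"ty": 2.72,"tz": 0.5,"roll": -2.14},{"tx": 2.26,"ty": 2.81,"tz": 0.5,"roll": -2.14}]'

```text
invalid input at $.increments[0]: expected keys tx, ty, tz, roll, hand
```

```bash
python3 - <<'E'
from h import *
st,f=snap('wrist','w1.png')
print(st['t'],st['eef_pos'],st['tool_rot'])
for o in modules(f,st,amin=1000,blur=151):print(o)
E
```

```text
0.95 [172.07601373 652.66699059 200.00867414] [ 3.14158268e+00  4.07113294e-05 -2.57745423e-01]
```

View pics/w1.png

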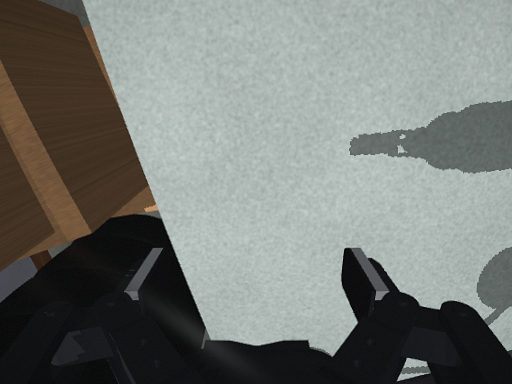

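Emit:
move_arm --increments '[{"tx": 3.06,"ty": 1.91,"tz": 0.5,"roll": -2.14,"hand": 1},{"tx": 2.98,"ty": 2.02,"tz": 0.5,"roll": -2.14,"hand": 1},{"tx": 2.91,"ty": 2.13,"tz": 0.5,"roll": -2.14,"hand": 1},{"tx": 2.82,"ty": 2.24,"tz": 0.5,"roll": -2.14,"hand": 1},{"tx": 2.74,"ty": 2.34,"tz": 0.5,"roll": -2.14,"hand": 1}]'

```text
t: 1.62
eef_pos: [296.3, 520.6, 175.0]
tool_rot: [-3.141, -0.0, -0.07]
wrist_force: [0.3, 1.2, -0.4]
width: 85.4
grasp_force: 0.0
```

Emit:
move_arm --increments '[{"tx": 2.65,"ty": 2.44,"tz": 0.5,"roll": -2.14,"hand": 1},{"tx": 2.56,"ty": 2.54,"tz": 0.5,"roll": -2.14,"hand": 1},{"tx": 2.46,"ty": 2.63,"tz": 0.5,"roll": -2.14,"hand": 1},{"tx": 2.36,"ty": 2.72,"tz": 0.5,"roll": -2.14,"hand": 1},{"tx": 2.26,"ty": 2.81,"tz": 0.5,"roll": -2.14,"hand": 1}]'

```text
t: 2.25
eef_pos: [419.9, 389.5, 150.1]
tool_rot: [-3.141, -0.0, 0.117]
wrist_force: [-0.3, 1.2, 0.6]
width: 85.2
grasp_force: 0.0
```

```bash
python3 - <<'E'
from h import *
manip.grab_frame('top')
st,f=snap('wrist','w2.png')
print(st['t'],st['eef_pos'],st['tool_rot'])
for o in modules(f,st,amin=1000,blur=151):print(o)
E
```

```text
2.3 [421.26387121 386.61274573 149.25241571] [3.14022814e+00 7.03018091e-04 1.17501785e-01]
([459.9, 394.2, 107.9, 50.7, 6.4], [255.0, 136.0])
```

View pics/w2.png

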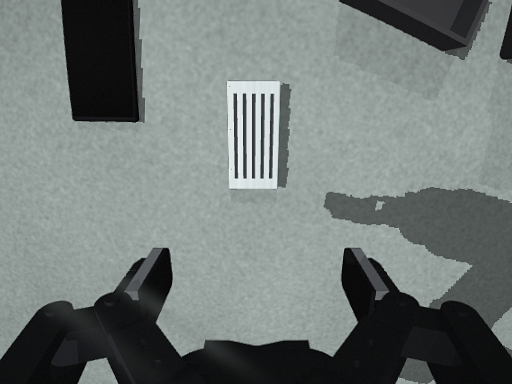

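Emit:
move_arm --increments '[{"tx": 0,"ty": 0,"tz": 3,"roll": 0,"hand": 1},{"tx": 0,"ty": 0,"tz": 3,"roll": 0,"hand": 1},{"tx": 0,"ty": 0,"tz": 3,"roll": 0,"hand": 1},{"tx": 0,"ty": 0,"tz": 3,"roll": 0,"hand": 1},{"tx": 0,"ty": 0,"tz": 2.6,"roll": 0,"hand": 1}]'

```text
t: 2.98
eef_pos: [418.9, 390.6, 3.1]
tool_rot: [3.142, -0.0, 0.116]
wrist_force: [0.8, -0.2, -0.6]
width: 85.2
grasp_force: 0.0
```

Emit:
move_arm --increments '[{"tx": 0,"ty": 0,"tz": 0,"roll": 0,"hand": 0.4},{"tx": 0,"ty": 0,"tz": 0,"roll": 0,"hand": 0.4},{"tx": 0,"ty": 0,"tz": 0,"roll": 0,"hand": 0.4},{"tx": 0,"ty": 0,"tz": 0,"roll": 0,"hand": 0.4},{"tx": 0,"ty": 0,"tz": 0,"roll": 0,"hand": 0.4}]' --newtons 60

```text
t: 3.6
eef_pos: [419.3, 390.6, 4.6]
tool_rot: [-3.141, -0.001, 0.116]
wrist_force: [-0.0, -0.5, -0.2]
width: 34.3
grasp_force: 0.0
```

```bash
python3 - <<'E'
from h import *
st,f=snap('wrist','w3.png')
print(st['t'],st['eef_pos'],st['tool_rot'])
for o in modules(f,st,amin=1000,blur=151):print(o)
E
```

```text
3.6 [419.29273564 390.57236056   4.57754063] [-3.14077701e+00 -5.66522217e-04  1.15639650e-01]
([460.3, 394.4, 107.4, 50.7, 6.2], [258.0, 159.0])
```

View pics/w3.png

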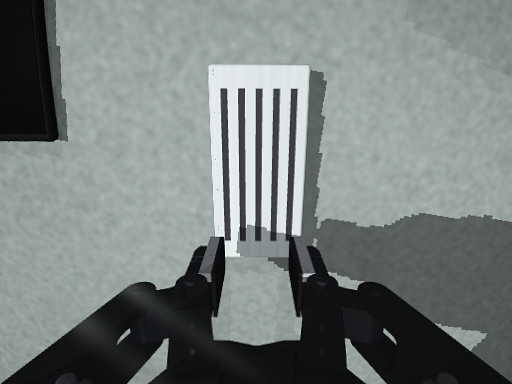

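Emit:
move_arm --increments '[{"tx": 0,"ty": 0,"tz": 0.1,"roll": 0,"hand": 0.4},{"tx": 0,"ty": 0,"tz": 0.1,"roll": 0,"hand": 0.4},{"tx": 0,"ty": 0,"tz": 0.1,"roll": 0,"hand": 0.4},{"tx": 0,"ty": 0,"tz": 0,"roll": 0,"hand": 0.4},{"tx": 0,"ty": 0,"tz": 0,"roll": 0,"hand": 0.4}]'

```text
t: 4.28
eef_pos: [419.1, 390.3, 1.0]
tool_rot: [3.142, 0.0, 0.116]
wrist_force: [-0.3, -0.3, 0.1]
width: 34.2
grasp_force: 0.0
```

```bash
python3 - <<'E'
from h import *
for i in range(3):
    st,f=snap('wrist')
    print(st['t'],st['eef_pos'],st['wrist_force'],st['width'])
E
```

```text
4.275 [419.13187361 390.28338098   0.96253432] [-0.30971626 -0.25628756  0.11070347] 34.24796139678541
4.325 [419.1396113  390.3202055    0.99218169] [ 0.87772985 -0.34971048  0.1523609 ] 34.126908817297696
4.375 [419.14799827 390.34688158   1.04067948] [1.10823041 0.18217912 0.29297463] 34.11311127547714
```

```bash
python3 - <<'E'
from h import *
st,f=snap('wrist')
im=f['img'].copy()
for p in topix([[*(st['eef_pos'][:2]),st['eef_pos'][2]]],f,st): print(p)
cv2.imwrite('pics/w4.png',cv2.resize(im[180:384,130:390],None,fx=2.9,fy=2.9,interpolation=cv2.INTER_CUBIC))
E
```

```text
[255.82814499 227.83287547]
```

View pics/w4.png

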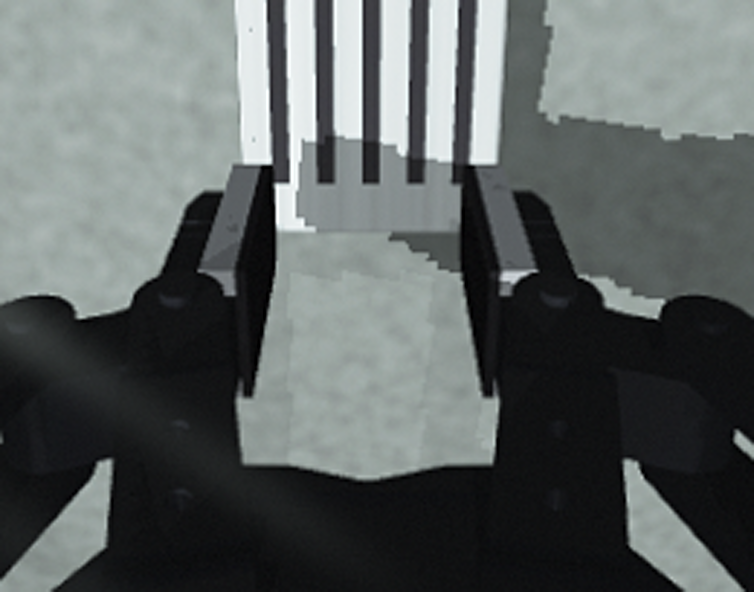

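Emit:
move_arm --increments '[{"tx": 0,"ty": 0,"tz": 0,"roll": 0,"hand": 0.76},{"tx": 0,"ty": 0,"tz": 0,"roll": 0,"hand": 0.76},{"tx": 0,"ty": 0,"tz": 0.2,"roll": 0,"hand": 0.76},{"tx": 0,"ty": 0,"tz": 0.2,"roll": 0,"hand": 0.76},{"tx": 0,"ty": 0,"tz": 0.2,"roll": 0,"hand": 0.76}]'

```text
t: 5.1
eef_pos: [419.1, 390.3, -5.2]
tool_rot: [3.141, 0.0, 0.116]
wrist_force: [-0.0, -0.2, 0.3]
width: 65.0
grasp_force: 0.0
```

Emit:
move_arm --increments '[{"tx": 0,"ty": 0,"tz": 0.2,"roll": 0,"hand": 0.76},{"tx": 0,"ty": 0,"tz": 0.2,"roll": 0,"hand": 0.76},{"tx": 0,"ty": 0,"tz": 0.2,"roll": 0,"hand": 0.76},{"tx": 0,"ty": 0,"tz": 0,"roll": 0,"hand": 0.76},{"tx": 0,"ty": 0,"tz": 0,"roll": 0,"hand": 0.76}]'

```text
t: 5.72
eef_pos: [419.1, 390.3, -11.0]
tool_rot: [3.142, -0.0, 0.116]
wrist_force: [-0.4, 0.1, -0.0]
width: 65.1
grasp_force: 0.0
```

Emit:
move_arm --increments '[{"tx": 0,"ty": 0,"tz": 0.2,"roll": 0,"hand": 0.76},{"tx": 0,"ty": 0,"tz": 0.2,"roll": 0,"hand": 0.76},{"tx": 0,"ty": 0,"tz": 0.2,"roll": 0,"hand": 0.76},{"tx": 0,"ty": 0,"tz": 0.2,"roll": 0,"hand": 0.76},{"tx": 0,"ty": 0,"tz": 0.2,"roll": 0,"hand": 0.76}]'

```text
t: 6.35
eef_pos: [419.1, 390.3, -21.2]
tool_rot: [3.142, 0.0, 0.116]
wrist_force: [-0.2, -0.2, 0.1]
width: 65.2
grasp_force: 0.0
```

```bash
python3 - <<'E'
from h import *
st,f=snap('wrist','w5.png')
print(st['t'],st['eef_pos'],st['wrist_force'],st['width'])
print(modules(f,st,amin=1000,blur=151))
E
```

```text
6.35 [419.12275043 390.28697256 -21.18754539] [-0.17625308 -0.23595221  0.07669004] 65.19988137558443
[([468.0, 395.0, 91.9, 50.5, 6.4], [263.0, 165.0])]
```

View pics/w5.png

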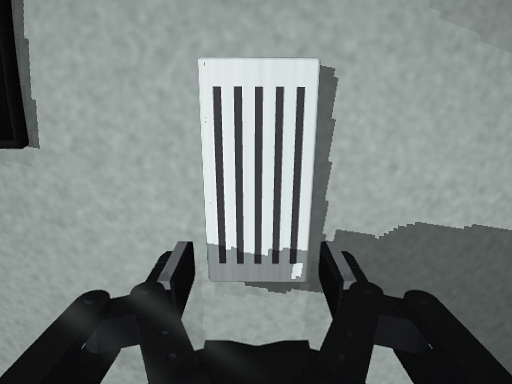

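Emit:
move_arm --increments '[{"tx": 0,"ty": 0,"tz": 0.2,"roll": 0,"hand": 0.76},{"tx": 0,"ty": 0,"tz": 0.2,"roll": 0,"hand": 0.76},{"tx": 0,"ty": 0,"tz": 0.2,"roll": 0,"hand": 0.76},{"tx": 0,"ty": 0,"tz": 0.2,"roll": 0,"hand": 0.76},{"tx": 0,"ty": 0,"tz": 0,"roll": 0,"hand": 0.76}]'

```text
t: 7.02
eef_pos: [419.0, 390.2, -29.2]
tool_rot: [3.141, 0.0, 0.116]
wrist_force: [0.3, -1.2, 0.4]
width: 65.1
grasp_force: 0.0
```

Emit:
move_arm --increments '[{"tx": 0,"ty": 0,"tz": 0,"roll": 0,"hand": 0.4},{"tx": 0,"ty": 0,"tz": 0,"roll": 0,"hand": 0.4},{"tx": 0,"ty": 0,"tz": 0,"roll": 0,"hand": 0.4},{"tx": 0,"ty": 0,"tz": 0,"roll": 0,"hand": 0.4},{"tx": 0,"ty": 0,"tz": 0,"roll": 0,"hand": 0.4}]' --newtons 60

```text
t: 7.65
eef_pos: [419.3, 390.4, -28.6]
tool_rot: [-3.141, -0.0, 0.116]
wrist_force: [-1.5, -0.4, 6.0]
width: 50.2
grasp_force: 63.0
```

```bash
python3 - <<'E'
from h import *
p=c2w(-125,117);print(p)
plan(*p,-25,-1.66,10,start=[419.2,390.3,-25,6.64])
E
```

```text
[444.07302633 107.79314077]
tx -0.08 ty 2.83 tz -0.00 roll 0.83
tx -0.04 ty 2.84 tz -0.00 roll 0.83
tx 0.00 ty 2.84 tz -0.00 roll 0.83
tx 0.04 ty 2.84 tz -0.00 roll 0.83
tx 0.08 ty 2.83 tz -0.00 roll 0.83
tx 0.13 ty 2.83 tz -0.00 roll 0.83
tx 0.17 ty 2.83 tz -0.00 roll 0.83
tx 0.21 ty 2.83 tz -0.00 roll 0.83
tx 0.25 ty 2.83 tz -0.00 roll 0.83
tx 0.29 ty 2.82 tz -0.00 roll 0.83
```

Emit:
move_arm --increments '[{"tx": 0,"ty": 0,"tz": -0.5,"roll": 0,"hand": 0.4},{"tx": -0.08,"ty": 2.83,"tz": 0,"roll": 0.83,"hand": 0.4},{"tx": -0.04,"ty": 2.84,"tz": 0,"roll": 0.83,"hand": 0.4},{"tx": 0,"ty": 2.84,"tz": 0,"roll": 0.83,"hand": 0.4},{"tx": 0.04,"ty": 2.84,"tz": 0,"roll": 0.83,"hand": 0.4}]'

```text
t: 8.28
eef_pos: [429.0, 275.2, -24.0]
tool_rot: [3.141, 0.0, 0.057]
wrist_force: [-0.3, 0.4, -1.5]
width: 50.5
grasp_force: 62.6
```

Emit:
move_arm --increments '[{"tx": 0.08,"ty": 2.83,"tz": 0,"roll": 0.83,"hand": 0.4},{"tx": 0.13,"ty": 2.83,"tz": 0,"roll": 0.83,"hand": 0.4},{"tx": 0.17,"ty": 2.83,"tz": 0,"roll": 0.83,"hand": 0.4},{"tx": 0.21,"ty": 2.83,"tz": 0,"roll": 0.83,"hand": 0.4},{"tx": 0.25,"ty": 2.83,"tz": 0,"roll": 0.83,"hand": 0.4}]'

```text
t: 8.9
eef_pos: [441.4, 134.0, -23.9]
tool_rot: [-3.141, -0.0, -0.016]
wrist_force: [0.8, -0.3, -2.8]
width: 50.5
grasp_force: 62.6
```

Emit:
move_arm --increments '[{"tx": 0.29,"ty": 2.82,"tz": 0,"roll": 0.83,"hand": 0.4},{"tx": 0,"ty": 0,"tz": 0,"roll": 0,"hand": 0.4},{"tx": 0,"ty": 0,"tz": 0,"roll": 0,"hand": 0.4},{"tx": 0,"ty": 0,"tz": 0,"roll": 0,"hand": 0.4},{"tx": 0,"ty": 0,"tz": 0,"roll": 0,"hand": 0.4}]'

```text
t: 9.52
eef_pos: [443.9, 108.2, -24.0]
tool_rot: [-3.142, -0.0, -0.028]
wrist_force: [0.2, -0.2, -2.3]
width: 50.1
grasp_force: 62.7
```

```bash
python3 - <<'E'
from h import *
st,f=snap('wrist','w6.png')
print(st['t'],st['eef_pos'],st['tool_rot'],st['wrist_force'],st['width'])
im=f['img'].copy()
c=c2w(0,0)
for y in (117,39):
  for dy in (-20,0,20):
    for z in (0,46):
      for p in topix([[*c2w(0,y+dy),z]],f,st): cv2.circle(im,tuple(int(v) for v in p),2,(0,0,255) if z else (0,255,0),-1)
cv2.imwrite('pics/w6.png',im)
E
```

```text
9.525 [443.94843295 108.15875657 -24.00326514] [-3.14153827e+00 -9.09628379e-05 -2.83528710e-02] [ 0.19147867 -0.22698098 -2.33394912] 50.12974578747859
```

View pics/w6.png

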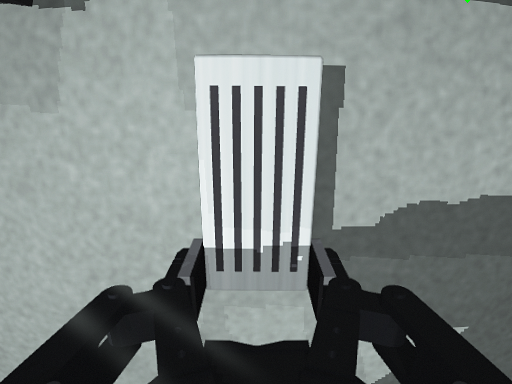

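Emit:
move_arm --increments '[{"tx": 0,"ty": 0,"tz": -5,"roll": 0,"hand": 0.4},{"tx": 0,"ty": 0,"tz": -5,"roll": 0,"hand": 0.4},{"tx": 0,"ty": 2.5,"tz": -4,"roll": 0,"hand": 0.4},{"tx": 0,"ty": 2.5,"tz": 0,"roll": 0,"hand": 0.4},{"tx": 0,"ty": 0,"tz": 0,"roll": 0,"hand": 0.4}]'

```text
t: 10.2
eef_pos: [442.1, 57.1, 116.4]
tool_rot: [-3.141, -0.001, -0.03]
wrist_force: [0.6, 0.5, -1.9]
width: 50.5
grasp_force: 64.0
```

```bash
python3 - <<'E'
from h import *
manip.grab_frame('top');manip.grab_frame('top')
st,f=snap('wrist','w7.png')
print(st['t'],st['eef_pos'],st['tool_rot'],st['width'])
print(modules(f,st,z=135,amin=1000,blur=151))
st2,f2=snap('top')
cv2.imwrite('pics/w7.png',np.hstack([f['img'][:200],]))
E
```

```text
10.3 [442.34898246  57.8659844  115.9176848 ] [-3.14147147e+00  1.96807016e-05 -2.94910866e-02] 50.769812727267265
[]
```

View pics/w7.png

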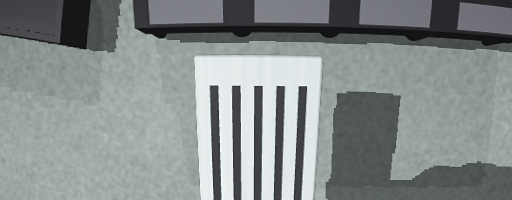

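```bash
python3 - <<'E'
from h import *
st,f=snap('wrist')
g=cv2.cvtColor(f['img'],cv2.COLOR_BGR2GRAY).astype(float)
for r in (12,16,20):
    row=g[r-1:r+2].mean(0); d=np.diff(cv2.GaussianBlur(row[None],(1,1),0)[0])
    t=np.where(np.abs(row[2:]-row[:-2])>18)[0]+1; print(r,t.tolist())
for c in (185,288,393): print(c,g[15:48,c-2:c+3].mean(1).round().astype(int).tolist())
print('left', [ (r,int(np.argmax(g[r,125:145]<50)+125)) for r in (8,16,24,28)])
for y in (156.5,117,39,-39): print(y,[topix([[*c2w(0,y),z]],f,st)[0].round(1).tolist() for z in (0,46)])
s2,t=snap('top')
G=cv2.cvtColor(t['img'],cv2.COLOR_BGR2GRAY).astype(float)
row=G[187:190].mean(0); print(row[212:320].astype(int).tolist())
E
```

```text
12 [61, 62, 63, 89, 90, 119, 120, 121, 133, 134, 148, 149, 150, 222, 223, 224, 254, 255, 329, 330, 359, 360, 361, 430, 431, 432, 458, 459, 460]
16 [61, 62, 88, 89, 117, 118, 133, 134, 135, 148, 149, 150, 222, 223, 224, 254, 255, 328, 329, 330, 359, 360, 361, 430, 431, 432, 458, 459, 460]
20 [61, 62, 88, 89, 118, 119, 133, 134, 135, 149, 150, 222, 223, 224, 254, 255, 328, 329, 330, 359, 360, 430, 431, 457, 458, 459]
185 [129, 129, 129, 129, 129, 130, 130, 134, 86, 53, 55, 36, 18, 20, 20, 21, 19, 39, 78, 85, 83, 83, 84, 83, 83, 82, 79, 115, 161, 159, 160, 160, 158]
288 [128, 128, 129, 129, 128, 129, 131, 110, 57, 50, 41, 23, 20, 21, 21, 19, 22, 48, 82, 81, 82, 83, 84, 85, 86, 85, 78, 160, 150, 147, 150, 153, 156]
393 [119, 120, 120, 119, 120, 120, 120, 120, 121, 123, 103, 51, 44, 41, 22, 19, 20, 20, 19, 23, 59, 80, 77, 78, 80, 80, 79, 79, 79, 113, 157, 152, 151]
left [(8, 125), (16, 125), (24, 125), (28, 137)]
156.5 [[156.2, 44.1], [136.8, 34.5]]
117 [[200.0, 43.1], [188.9, 32.9]]
39 [[287.9, 42.7], [294.2, 32.4]]
-39 [[374.5, 44.5], [397.1, 35.2]]
[131, 132, 132, 133, 126, 92, 58, 52, 62, 79, 87, 79, 76, 75, 69, 65, 65, 63, 62, 59, 54, 56, 51, 53, 51, 52, 53, 53, 56, 56, 59, 63, 67, 70, 72, 76, 78, 85, 89, 100, 106, 106, 108, 109, 107, 108, 108, 109, 106, 101, 78, 52, 50, 48, 49, 48, 55, 78, 106, 108, 109, 109, 110, 109, 107, 107, 108, 109, 108, 109, 109, 107, 107, 106, 86, 57, 46, 50, 49, 50, 52, 68, 104, 108, 108, 107, 106, 107, 107, 108, 106, 107, 106, 107, 106, 106, 107, 107, 101, 67, 50, 49, 56, 83, 83, 83, 83, 84]
```

```bash
python3 - <<'E'
from h import *
from scipy.optimize import least_squares
st,f=snap('wrist')
cols=[(185,32.5,26),(288,32.3,25.5),(393,35,28.5)]
def res(q):
    r=[]
    for z,k in((0,1),(46,2)):
        ys=np.linspace(170,-100,28); P=topix([[*c2w(0,y,q),z] for y in ys],f,st)
        for c in cols: r.append(np.interp(c[0],P[:,0],P[:,1])-c[k])
    for y,c in((156.5,134.),(117,186.2),(39,292.2),(-39,395.5)):
        P=topix([[*c2w(x,y,q),46] for x in np.linspace(-20,60,9)],f,st)
        r.append(np.interp(16,P[::-1,1],P[::-1,0])-c)
    return r
s=least_squares(res,CON); print(s.x,np.round(s.fun,1))
s=least_squares(lambda q:np.array(res(q))[[0,1,2,6,7,8,9]],CON); print(s.x,np.round(res(s.x),1))
# refit from top: front foot z=0 
t=manip.grab_frame('top'); g=lambda p:np.array(p)/2.85+[120,100]-.3
q,r=fitcon(g([(279,268),(554,268),(551,61),(283,61)]),[(0,156.5,0),(0,-156.5,0),(241,-156.5,55),(241,156.5,55)],t)
print('con',q,r.round(1))
E
```

```text
[ 5.72023999e+02 -1.11952548e+01 -2.93797450e-02] [ 3.1  2.7  2.8 -2.3 -2.4 -2.4 -0.8 -0.3  0.1  1.1]
[ 5.74362945e+02 -1.12589927e+01 -3.05647096e-02] [ 0.1 -0.2  0.1 -5.9 -5.9 -5.7 -0.8 -0.3  0.1  1.1]
con [ 5.69729019e+02 -1.35710431e+01 -2.73716370e-02] [ 1.1  1.  -1.1  1.2  0.5 -1.2 -0.5 -1.1]
```

```bash
sed -i 's/^CON=.*/CON=np.array([573.,-11.3,-0.030])/' h.py; python3 - <<'E'
from h import *
p=c2w(-125,118)
s=plan(*p,-28,-1.72,5)
E
```

```text
tx 0.15 ty -1.05 tz 2.87 roll 0.02
tx 0.15 ty -1.05 tz 2.87 roll 0.02
tx 0.15 ty -1.05 tz 2.87 roll 0.02
tx 0.15 ty -1.05 tz 2.87 roll 0.02
tx 0.15 ty -1.05 tz 2.87 roll 0.02
```

Emit:
move_arm --increments '[{"tx": 0.15,"ty": -1.05,"tz": 2.87,"roll": 0,"hand": 0.4},{"tx": 0.15,"ty": -1.05,"tz": 2.87,"roll": 0,"hand": 0.4},{"tx": 0.15,"ty": -1.05,"tz": 2.87,"roll": 0,"hand": 0.4},{"tx": 0.15,"ty": -1.05,"tz": 2.87,"roll": 0,"hand": 0.4},{"tx": 0.15,"ty": -1.05,"tz": 2.85,"roll": 0,"hand": 0.4}]'

```text
t: 11.22
eef_pos: [451.7, 110.7, -28.3]
tool_rot: [3.142, -0.0, -0.029]
wrist_force: [1.0, 0.5, -2.6]
width: 50.5
grasp_force: 64.0
```

Emit:
move_arm --increments '[{"tx": 0.8,"ty": 0,"tz": 0,"roll": 0,"hand": 0.4},{"tx": 1,"ty": 0,"tz": 0,"roll": 0,"hand": 0.4},{"tx": 1,"ty": 0,"tz": 0,"roll": 0,"hand": 0.4},{"tx": 0.7,"ty": 0,"tz": 0,"roll": 0,"hand": 0.4},{"tx": 0.7,"ty": 0,"tz": 0,"roll": 0,"hand": 0.4}]'

```text
t: 11.85
eef_pos: [494.1, 108.7, -27.1]
tool_rot: [-3.141, -0.0, -0.03]
wrist_force: [0.4, -0.3, -2.2]
width: 50.6
grasp_force: 69.4
```

Emit:
move_arm --increments '[{"tx": 0.8,"ty": 0,"tz": 0,"roll": 0,"hand": 0.4},{"tx": 0.8,"ty": 0,"tz": 0,"roll": 0,"hand": 0.4},{"tx": 0.8,"ty": 0,"tz": 0,"roll": 0,"hand": 0.4},{"tx": 0.8,"ty": 0,"tz": 0,"roll": 0,"hand": 0.4},{"tx": 0.8,"ty": 0,"tz": 0,"roll": 0,"hand": 0.4}]'

```text
t: 12.48
eef_pos: [534.0, 107.6, -27.3]
tool_rot: [3.142, 0.0, -0.029]
wrist_force: [-0.1, -0.3, -1.8]
width: 50.4
grasp_force: 69.4
```

Emit:
move_arm --increments '[{"tx": 0.4,"ty": 0,"tz": 0,"roll": 0,"hand": 0.4},{"tx": 0.4,"ty": 0,"tz": 0,"roll": 0,"hand": 0.4},{"tx": 0.4,"ty": 0,"tz": 0,"roll": 0,"hand": 0.4},{"tx": 0.3,"ty": 0,"tz": 0,"roll": 0,"hand": 0.4},{"tx": 0,"ty": 0,"tz": 0,"roll": 0,"hand": 0.4}]'

```text
t: 13.1
eef_pos: [548.6, 107.2, -27.3]
tool_rot: [3.142, -0.0, -0.029]
wrist_force: [-0.7, -0.0, -0.8]
width: 50.4
grasp_force: 69.4
```

Emit:
move_arm --increments '[{"tx": 0.2,"ty": 0,"tz": 0,"roll": 0,"hand": 0.4},{"tx": 0.2,"ty": 0,"tz": 0,"roll": 0,"hand": 0.4},{"tx": 0.2,"ty": 0,"tz": 0,"roll": 0,"hand": 0.4},{"tx": 0.2,"ty": 0,"tz": 0,"roll": 0,"hand": 0.4},{"tx": 0,"ty": 0,"tz": 0,"roll": 0,"hand": 0.4}]'

```text
t: 13.72
eef_pos: [556.3, 106.8, -27.4]
tool_rot: [3.141, 0.0, -0.029]
wrist_force: [-0.6, 0.4, -1.9]
width: 50.3
grasp_force: 69.4
```

Emit:
move_arm --increments '[{"tx": 0.1,"ty": 0,"tz": 0,"roll": 0,"hand": 0.4},{"tx": 0.1,"ty": 0,"tz": 0,"roll": 0,"hand": 0.4},{"tx": 0,"ty": 0,"tz": 0,"roll": 0,"hand": 0.4},{"tx": 0,"ty": 0,"tz": 0,"roll": 0,"hand": 0.4},{"tx": 0,"ty": 0,"tz": 0,"roll": 0,"hand": 0.4}]'

```text
t: 14.35
eef_pos: [556.3, 106.5, -27.8]
tool_rot: [3.141, 0.003, -0.029]
wrist_force: [-7.8, 2.6, 0.6]
width: 50.2
grasp_force: 69.6
```

Emit:
move_arm --increments '[{"tx": 0.1,"ty": 0,"tz": 0,"roll": 0,"hand": 0.4},{"tx": 0.1,"ty": 0,"tz": 0,"roll": 0,"hand": 0.4},{"tx": 0,"ty": 0,"tz": 0,"roll": 0,"hand": 0.4},{"tx": 0,"ty": 0,"tz": 0,"roll": 0,"hand": 0.4},{"tx": 0,"ty": 0,"tz": 0,"roll": 0,"hand": 0.4}]'

```text
t: 14.98
eef_pos: [556.3, 106.3, -28.3]
tool_rot: [3.14, 0.006, -0.029]
wrist_force: [-16.1, 5.2, 3.4]
width: 50.7
grasp_force: 69.9
```

Emit:
move_arm --increments '[{"tx": -0.4,"ty": 0,"tz": 0,"roll": 0,"hand": 0.76},{"tx": 0,"ty": 0,"tz": 0,"roll": 0,"hand": 0.76},{"tx": 0,"ty": 0,"tz": 0,"roll": 0,"hand": 0.76},{"tx": -3,"ty": 0,"tz": 0,"roll": 0,"hand": 0.76},{"tx": -4,"ty": 0,"tz": 0,"roll": 0,"hand": 0.76}]'

```text
t: 15.6
eef_pos: [486.8, 109.2, -27.4]
tool_rot: [-3.141, -0.001, -0.03]
wrist_force: [-0.9, 0.4, 0.4]
width: 64.7
grasp_force: 0.0
```

Emit:
move_arm --increments '[{"tx": 0,"ty": 0,"tz": -5,"roll": 0,"hand": 1},{"tx": 0,"ty": 0,"tz": -5,"roll": 0,"hand": 1},{"tx": 0,"ty": 0,"tz": -3,"roll": 0,"hand": 1},{"tx": 0,"ty": 0,"tz": 0,"roll": 0,"hand": 1},{"tx": 0,"ty": 0,"tz": 0,"roll": 0,"hand": 1}]'

```text
t: 16.23
eef_pos: [486.4, 108.9, 102.5]
tool_rot: [-3.141, 0.0, -0.03]
wrist_force: [0.2, 0.3, -0.1]
width: 85.7
grasp_force: 0.0
```

```bash
sed -i 's/^CON=.*/CON=np.array([571.,-11.8,-0.030])/' h.py; python3 - <<'E'
from h import *
st,f=snap('wrist')
print(st['t'],st['eef_pos'],st['tool_rot'],st['width'])
for o in modules(f,st,amin=1000,blur=151): print(o)
f=manip.grab_frame('top'); print([o for o in modules(f)])
# tray: dark blob near
g=cv2.cvtColor(f['img'],cv2.COLOR_BGR2GRAY)[150:210,150:212]
m=(g<88).astype(np.uint8)
for c in cv2.findContours(m,0,2)[0]:
    if cv2.contourArea(c)>150:
        P=toplane(c[:,0]+[150,150],f,40); print('tray',rect(P))
plan(614,256,100,76.7,10)
E
```

```text
16.225 [486.35801956 108.86245219 102.45175694] [-3.14131052e+00  4.27914268e-06 -2.96316888e-02] 85.67046940401114
([310.3, 43.5, 96.0, 62.2, -59.5], [319.0, 330.0])
([532.7, -84.7, 95.8, 62.4, 87.1], [466.0, 120.0])
[([397.4, -56.2, 90.1, 40.1, -57.0], [282.0, 248.0]), ([577.7, -341.4, 108.0, 49.9, 12.6], [367.0, 189.0]), ([681.2, 179.5, 132.6, 60.6, -44.8], [205.0, 161.0]), ([929.6, 539.4, 133.9, 65.7, 88.8], [100.0, 95.0])]
tray [598.1 256.5 189.  148.5  88.5]
tx 1.24 ty -1.51 tz 0.02 roll -7.84
tx 1.43 ty -1.33 tz 0.02 roll -7.84
tx 1.60 ty -1.12 tz 0.02 roll -7.84
tx 1.74 ty -0.89 tz 0.02 roll -7.84
tx 1.84 ty -0.65 tz 0.02 roll -7.84
tx 1.91 ty -0.39 tz 0.02 roll -7.84
tx 1.95 ty -0.13 tz 0.02 roll -7.84
tx 1.95 ty 0.14 tz 0.02 roll -7.84
tx 1.91 ty 0.41 tz 0.02 roll -7.84
tx 1.84 ty 0.66 tz 0.02 roll -7.84
```

Emit:
move_arm --increments '[{"tx": 1.24,"ty": -1.51,"tz": 0,"roll": -7.84,"hand": 1},{"tx": 1.43,"ty": -1.33,"tz": 0,"roll": -7.84,"hand": 1},{"tx": 1.6,"ty": -1.12,"tz": 0,"roll": -7.84,"hand": 1},{"tx": 1.74,"ty": -0.89,"tz": 0,"roll": -7.84,"hand": 1},{"tx": 1.84,"ty": -0.65,"tz": 0,"roll": -7.84,"hand": 1}]'

```text
t: 16.95
eef_pos: [550.5, 182.8, 101.3]
tool_rot: [-3.142, 0.002, 0.659]
wrist_force: [-0.3, -0.7, -0.1]
width: 85.5
grasp_force: 0.0
```

Emit:
move_arm --increments '[{"tx": 1.91,"ty": -0.39,"tz": 0,"roll": -7.84,"hand": 1},{"tx": 1.95,"ty": -0.13,"tz": 0,"roll": -7.84,"hand": 1},{"tx": 1.95,"ty": 0.14,"tz": 0,"roll": -7.84,"hand": 1},{"tx": 1.91,"ty": 0.41,"tz": 0,"roll": -7.84,"hand": 1},{"tx": 1.84,"ty": 0.66,"tz": 0,"roll": -7.84,"hand": 1}]'

```text
t: 17.58
eef_pos: [614.4, 256.6, 100.9]
tool_rot: [-3.14, 0.002, 1.344]
wrist_force: [0.1, 0.2, -0.3]
width: 85.6
grasp_force: 0.0
```

```bash
python3 - <<'E'
from h import *
manip.grab_frame('top')
st,f=snap('wrist','w8.png')
print(st['t'],st['eef_pos'],st['tool_rot'],st['width'],st['joint_positions'])
for z in (0,40):
  im=f['img']; 
t=np.array([613.8,256.2]); a=np.radians(76.7); u=np.array([np.cos(a),np.sin(a)]); v=np.array([u[1],-u[0]])
im=im.copy()
for i in (-60,60):
  for j in (-32,32):
    p=topix([[*(t+i*u+j*v),40]],f,st)[0]; print(p); cv2.circle(im,tuple(int(q) for q in p),3,(0,0,255),1)
cv2.imwrite('pics/w8.png',im)
E
```

```text
17.625 [615.94663212 258.18270386 100.76322889] [-3.14093105e+00  1.64490660e-03  1.35105684e+00] 85.49346234692273 [ 6.88511024e-01  4.20132182e-01 -1.31121763e-01  5.74840462e-04
 -1.02124631e+00  2.23304094e+00]
[217.4635485  261.68370126]
[289.2622876  262.46099606]
[212.91243554 124.16369638]
[296.45325292 125.13090259]
```

View pics/w8.png

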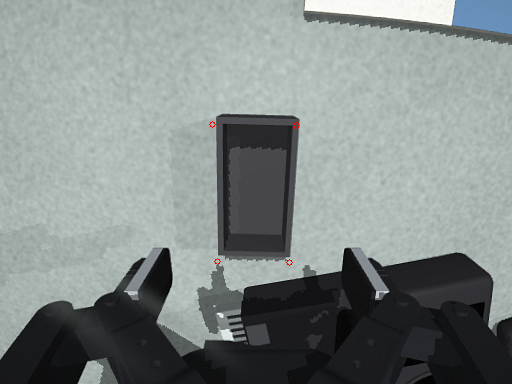

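```bash
python3 - <<'E'
from h import *
st,f=snap('wrist')
print(st['eef_pos'],st['tool_rot'])
r=rect(toplane([(217,119.5),(298,119),(291.5,258.5),(218.5,258.5)],f,40,st)); print(r)
plan(r[0],r[1],-20,r[4],5)
E
```

```text
[614.9974823  257.2688239  100.60773084] [-3.14030607e+00  1.95051901e-03  1.34224861e+00]
[614.7 258.9 120.9  64.7  76.6]
tx 0.05 ty -0.00 tz 2.41 roll 0.02
tx 0.05 ty -0.00 tz 2.41 roll 0.02
tx 0.05 ty -0.00 tz 2.41 roll 0.02
tx 0.05 ty -0.00 tz 2.41 roll 0.02
tx 0.05 ty -0.00 tz 2.41 roll 0.02
```

Emit:
move_arm --increments '[{"tx": 0,"ty": 0,"tz": 2.4,"roll": 0,"hand": 1},{"tx": 0,"ty": 0,"tz": 2.4,"roll": 0,"hand": 1},{"tx": 0.1,"ty": 0,"tz": 2.4,"roll": 0,"hand": 1},{"tx": 0.1,"ty": 0,"tz": 2.4,"roll": 0,"hand": 1},{"tx": 0,"ty": 0,"tz": 2.4,"roll": 0,"hand": 1}]'

```text
t: 18.35
eef_pos: [614.1, 257.6, -18.7]
tool_rot: [-3.141, 0.001, 1.336]
wrist_force: [0.8, 0.1, 0.1]
width: 85.5
grasp_force: 0.0
```

Emit:
move_arm --increments '[{"tx": 0,"ty": 0,"tz": 0,"roll": 0,"hand": 0.6},{"tx": 0,"ty": 0,"tz": 0,"roll": 0,"hand": 0.6},{"tx": 0,"ty": 0,"tz": 0,"roll": 0,"hand": 0.6},{"tx": 0,"ty": 0,"tz": 0,"roll": 0,"hand": 0.6},{"tx": 0,"ty": 0,"tz": 0,"roll": 0,"hand": 0.6}]' --newtons 40

```text
t: 18.98
eef_pos: [615.0, 258.6, -16.9]
tool_rot: [3.141, -0.0, 1.339]
wrist_force: [-0.4, 0.3, -2.2]
width: 63.2
grasp_force: 46.9
```

```bash
python3 - <<'E'
from h import *
st,f=snap('wrist')
print(st['eef_pos'],np.degrees(st['tool_rot'][2]),st['width'])
p=c2w(33,224); print(p)
plan(*p,st['eef_pos'][2],90-1.72,5)
E
```

```text
[615.0005918  258.57537383 -16.94230068] 76.72044319170666 63.185118834832394
[610.70414316 211.10935605]
tx -0.94 ty 0.13 tz -0.00 roll -2.31
tx -0.95 ty 0.10 tz -0.00 roll -2.31
tx -0.95 ty 0.06 tz -0.00 roll -2.31
tx -0.95 ty 0.02 tz -0.00 roll -2.31
tx -0.95 ty -0.02 tz -0.00 roll -2.31
```

Emit:
move_arm --increments '[{"tx": -0.94,"ty": 0.13,"tz": 0,"roll": -2.31,"hand": 0.6},{"tx": -0.95,"ty": 0.1,"tz": 0,"roll": -2.31,"hand": 0.6},{"tx": -0.95,"ty": 0.06,"tz": 0,"roll": -2.31,"hand": 0.6},{"tx": -0.95,"ty": 0.02,"tz": 0,"roll": -2.31,"hand": 0.6},{"tx": -0.95,"ty": -0.02,"tz": 0,"roll": -2.31,"hand": 0.6}]'

```text
t: 19.65
eef_pos: [610.7, 210.9, -17.2]
tool_rot: [3.142, -0.0, 1.542]
wrist_force: [-0.7, -0.2, -3.0]
width: 63.2
grasp_force: 46.9
```

Emit:
move_arm --increments '[{"tx": -0.1,"ty": 0,"tz": 0,"roll": 0,"hand": 0.6},{"tx": -0.1,"ty": 0,"tz": 0,"roll": 0,"hand": 0.6},{"tx": -0.1,"ty": 0,"tz": 0,"roll": 0,"hand": 0.6},{"tx": -0.1,"ty": 0,"tz": 0,"roll": 0,"hand": 0.6},{"tx": 0,"ty": 0,"tz": 0,"roll": 0,"hand": 0.6}]'

```text
t: 20.27
eef_pos: [610.6, 207.2, -17.3]
tool_rot: [-3.142, 0.0, 1.541]
wrist_force: [0.4, 0.2, -1.8]
width: 63.1
grasp_force: 46.9
```

Emit:
move_arm --increments '[{"tx": -0.1,"ty": 0,"tz": 0,"roll": 0,"hand": 0.6},{"tx": -0.1,"ty": 0,"tz": 0,"roll": 0,"hand": 0.6},{"tx": 0,"ty": 0,"tz": 0,"roll": 0,"hand": 0.6},{"tx": 0,"ty": 0,"tz": 0,"roll": 0,"hand": 0.6},{"tx": 0,"ty": 0,"tz": 0,"roll": 0,"hand": 0.6}]'

```text
t: 20.9
eef_pos: [610.5, 205.1, -17.3]
tool_rot: [3.142, 0.0, 1.541]
wrist_force: [-0.9, -0.6, -2.1]
width: 63.3
grasp_force: 46.9
```

Emit:
move_arm --increments '[{"tx": -0.1,"ty": 0,"tz": 0,"roll": 0,"hand": 0.6},{"tx": -0.1,"ty": 0,"tz": 0,"roll": 0,"hand": 0.6},{"tx": 0,"ty": 0,"tz": 0,"roll": 0,"hand": 0.6},{"tx": 0,"ty": 0,"tz": 0,"roll": 0,"hand": 0.6},{"tx": 0,"ty": 0,"tz": 0,"roll": 0,"hand": 0.6}]'

```text
t: 21.52
eef_pos: [610.5, 203.1, -17.3]
tool_rot: [3.142, -0.0, 1.541]
wrist_force: [0.0, 0.7, -1.6]
width: 63.0
grasp_force: 46.9
```

Emit:
move_arm --increments '[{"tx": -0.1,"ty": 0,"tz": 0,"roll": 0,"hand": 0.6},{"tx": -0.1,"ty": 0,"tz": 0,"roll": 0,"hand": 0.6},{"tx": 0,"ty": 0,"tz": 0,"roll": 0,"hand": 0.6},{"tx": 0,"ty": 0,"tz": 0,"roll": 0,"hand": 0.6},{"tx": 0,"ty": 0,"tz": 0,"roll": 0,"hand": 0.6}]'

```text
t: 22.15
eef_pos: [610.4, 201.2, -17.3]
tool_rot: [3.142, 0.0, 1.541]
wrist_force: [-0.1, 0.9, -2.0]
width: 63.2
grasp_force: 46.9
```

Emit:
move_arm --increments '[{"tx": -0.1,"ty": 0,"tz": 0,"roll": 0,"hand": 0.6},{"tx": -0.1,"ty": 0,"tz": 0,"roll": 0,"hand": 0.6},{"tx": 0,"ty": 0,"tz": 0,"roll": 0,"hand": 0.6},{"tx": 0,"ty": 0,"tz": 0,"roll": 0,"hand": 0.6},{"tx": 0,"ty": 0,"tz": 0,"roll": 0,"hand": 0.6}]'

```text
t: 22.78
eef_pos: [610.4, 200.5, -17.2]
tool_rot: [3.141, -0.002, 1.541]
wrist_force: [-2.5, 5.7, -1.8]
width: 63.7
grasp_force: 46.9
```

Emit:
move_arm --increments '[{"tx": -0.1,"ty": 0,"tz": 0,"roll": 0,"hand": 0.6},{"tx": -0.1,"ty": 0,"tz": 0,"roll": 0,"hand": 0.6},{"tx": 0,"ty": 0,"tz": 0,"roll": 0,"hand": 0.6},{"tx": 0,"ty": 0,"tz": 0,"roll": 0,"hand": 0.6},{"tx": 0,"ty": 0,"tz": 0,"roll": 0,"hand": 0.6}]'

```text
t: 23.4
eef_pos: [610.5, 200.5, -17.1]
tool_rot: [3.14, -0.004, 1.542]
wrist_force: [-5.0, 13.7, -3.4]
width: 63.0
grasp_force: 46.8
```

Emit:
move_arm --increments '[{"tx": 0.25,"ty": 0,"tz": 0.1,"roll": 0,"hand": 0.6},{"tx": 0,"ty": 0,"tz": 0.1,"roll": 0,"hand": 0.6},{"tx": 0,"ty": 0,"tz": 0,"roll": 0,"hand": 1},{"tx": 0,"ty": 0,"tz": 0,"roll": 0,"hand": 1},{"tx": 0,"ty": 0,"tz": 0,"roll": 0,"hand": 1}]'

```text
t: 24.02
eef_pos: [610.3, 199.3, -19.4]
tool_rot: [-3.141, 0.0, 1.541]
wrist_force: [-1.0, -0.4, -1.1]
width: 85.1
grasp_force: 0.0
```

Emit:
move_arm --increments '[{"tx": 0,"ty": 0,"tz": -2,"roll": 0,"hand": 1},{"tx": 0,"ty": 0,"tz": -4,"roll": 0,"hand": 1},{"tx": 0,"ty": 0,"tz": -4,"roll": 0,"hand": 1},{"tx": 0,"ty": 0,"tz": -4,"roll": 0,"hand": 1},{"tx": 0,"ty": 0,"tz": 0,"roll": 0,"hand": 1}]'

```text
t: 24.65
eef_pos: [612.5, 200.5, 124.7]
tool_rot: [3.136, -0.003, 1.541]
wrist_force: [0.2, -0.0, -1.0]
width: 85.3
grasp_force: 0.0
```

```bash
python3 - <<'E'
from h import *
manip.grab_frame('top')
st,f=snap('wrist')
print(st['t'],st['eef_pos'],st['tool_rot'])
cv2.imwrite('pics/w9.png',f['img'])
s,t=snap('top')
print([o for o in modules(t,lo=15)])
s,t=snap('scene')
print([o for o in modules(t)])
print([(round(d['p'],2),np.round(d['point']).tolist()) for d in manip.recognise('module1',t)])
E
```

```text
24.7 [611.16048846 199.96984814 122.43890034] [ 3.13889383e+00 -1.92767988e-03  1.54053913e+00]
[([426.0, -259.7, 104.7, 50.8, -1.1], [344.0, 238.0]), ([578.0, -341.0, 108.7, 51.0, 12.9], [366.0, 189.0]), ([942.5, -335.7, 129.0, 45.9, -86.5], [354.0, 84.0])]
[]
[(0.81, [578.0, -331.0, 16.0]), (0.73, [705.0, -477.0, 22.0]), (0.66, [553.0, 112.0, 20.0]), (0.53, [754.0, -327.0, 19.0])]
```

View pics/w9.png

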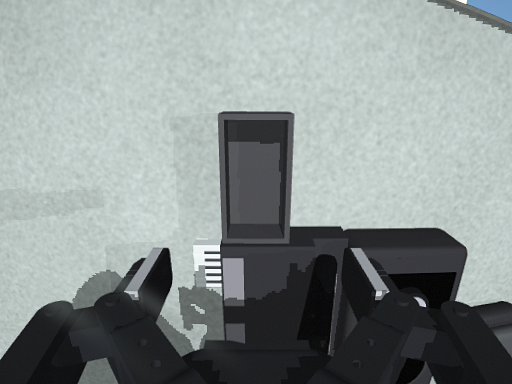

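```bash
python3 - <<'E'
from h import *
s=plan(455,170,140,60,4); print(); plan(384.5,-259,70,-1,11,start=s)
E
```

```text
tx -0.85 ty -3.84 tz -0.51 roll 7.07
tx -1.31 ty -3.71 tz -0.51 roll 7.07
tx -1.76 ty -3.52 tz -0.51 roll 7.07
tx -2.18 ty -3.28 tz -0.51 roll 7.07

tx -3.70 ty 1.39 tz 0.64 roll 5.55
tx -3.55 ty 1.75 tz 0.64 roll 5.55
tx -3.36 ty 2.08 tz 0.64 roll 5.55
tx -3.14 ty 2.40 tz 0.64 roll 5.55
tx -2.90 ty 2.69 tz 0.64 roll 5.55
tx -2.62 ty 2.96 tz 0.64 roll 5.55
tx -2.33 ty 3.20 tz 0.64 roll 5.55
tx -2.01 ty 3.40 tz 0.64 roll 5.55
tx -1.67 ty 3.58 tz 0.64 roll 5.55
tx -1.31 ty 3.73 tz 0.64 roll 5.55
tx -0.95 ty 3.84 tz 0.64 roll 5.55
```

Emit:
move_arm --increments '[{"tx": -0.85,"ty": -3.84,"tz": -0.5,"roll": 7.07,"hand": 1},{"tx": -1.31,"ty": -3.71,"tz": -0.5,"roll": 7.07,"hand": 1},{"tx": -1.76,"ty": -3.52,"tz": -0.5,"roll": 7.07,"hand": 1},{"tx": -2.18,"ty": -3.28,"tz": -0.5,"roll": 7.07,"hand": 1},{"tx": -3.7,"ty": 1.39,"tz": 0.64,"roll": 5.55,"hand": 1}]'

```text
t: 25.52
eef_pos: [447.7, 131.9, 134.4]
tool_rot: [3.141, -0.001, 0.95]
wrist_force: [0.4, 0.0, -0.7]
width: 85.7
grasp_force: 0.0
```

Emit:
move_arm --increments '[{"tx": -3.55,"ty": 1.75,"tz": 0.64,"roll": 5.55,"hand": 1},{"tx": -3.36,"ty": 2.08,"tz": 0.64,"roll": 5.55,"hand": 1},{"tx": -3.14,"ty": 2.4,"tz": 0.64,"roll": 5.55,"hand": 1},{"tx": -2.9,"ty": 2.69,"tz": 0.64,"roll": 5.55,"hand": 1},{"tx": -2.62,"ty": 2.96,"tz": 0.64,"roll": 5.55,"hand": 1}]'

```text
t: 26.15
eef_pos: [416.4, -65.0, 101.5]
tool_rot: [-3.141, 0.001, 0.463]
wrist_force: [-0.2, -0.0, 0.9]
width: 85.1
grasp_force: 0.0
```

Emit:
move_arm --increments '[{"tx": -2.33,"ty": 3.2,"tz": 0.64,"roll": 5.55,"hand": 1},{"tx": -2.01,"ty": 3.4,"tz": 0.64,"roll": 5.55,"hand": 1},{"tx": -1.67,"ty": 3.58,"tz": 0.64,"roll": 5.55,"hand": 1},{"tx": -1.31,"ty": 3.73,"tz": 0.64,"roll": 5.55,"hand": 1},{"tx": -0.95,"ty": 3.84,"tz": 0.64,"roll": 5.55,"hand": 1}]'

```text
t: 26.78
eef_pos: [384.2, -259.9, 69.4]
tool_rot: [-3.141, 0.001, -0.021]
wrist_force: [0.4, 0.7, 0.5]
width: 85.4
grasp_force: 0.0
```

```bash
python3 - <<'E'
from h import *
for i in range(4): manip.grab_frame('top')
st,f=snap('wrist')
print(st['t'],st['eef_pos'],np.degrees(st['tool_rot']))
o=modules(f,st,amin=1000,blur=151);print(o)
if o:
    x,y,_,_,a=o[0][0]; c,s=np.cos(np.radians(a)),np.sin(np.radians(a)); plan(x-41*c,y-41*s,-29,a,5)
E
```

```text
26.975 [ 384.01248266 -259.14154927   69.37086538] [-1.79977372e+02  1.22777197e-01 -1.13940077e+00]
[([281.1, -322.0, 117.9, 69.2, -14.8], [325.0, 305.0]), ([425.6, -259.6, 108.4, 50.6, -0.8], [256.0, 137.0])]
tx -2.84 ty 1.11 tz 1.97 roll 2.75
tx -2.78 ty 1.25 tz 1.97 roll 2.75
tx -2.72 ty 1.38 tz 1.97 roll 2.75
tx -2.65 ty 1.51 tz 1.97 roll 2.75
tx -2.58 ty 1.63 tz 1.97 roll 2.75
```

Emit:
move_arm --increments '[{"tx": 0,"ty": 0,"tz": 2,"roll": -0.2,"hand": 1},{"tx": 0,"ty": 0,"tz": 2,"roll": 0,"hand": 1},{"tx": 0,"ty": 0,"tz": 2,"roll": 0,"hand": 1},{"tx": 0,"ty": 0,"tz": 2,"roll": 0,"hand": 1},{"tx": 0,"ty": 0,"tz": 1.85,"roll": 0,"hand": 1}]'

```text
t: 27.65
eef_pos: [385.5, -257.7, -28.6]
tool_rot: [3.142, -0.0, -0.012]
wrist_force: [0.2, -1.3, 0.3]
width: 85.3
grasp_force: 0.0
```

Emit:
move_arm --increments '[{"tx": 0,"ty": 0,"tz": 0,"roll": 0,"hand": 0.4},{"tx": 0,"ty": 0,"tz": 0,"roll": 0,"hand": 0.4},{"tx": 0,"ty": 0,"tz": 0,"roll": 0,"hand": 0.4},{"tx": 0,"ty": 0,"tz": 0,"roll": 0,"hand": 0.4},{"tx": 0,"ty": 0,"tz": 0,"roll": 0,"hand": 0.4}]' --newtons 60

```text
t: 28.28
eef_pos: [385.8, -258.6, -27.2]
tool_rot: [3.141, -0.002, -0.014]
wrist_force: [-1.3, 4.7, 6.8]
width: 50.3
grasp_force: 63.2
```

```bash
python3 - <<'E'
from h import *
st=manip.state()
print(st['t'],st['eef_pos'],np.degrees(st['tool_rot']),st['width'])
plan(*c2w(-125,-38),-24.5,-1.72,6)
E
```

```text
28.275 [ 385.79278386 -258.60797399  -27.15773074] [ 1.79987126e+02 -1.03806367e-01 -8.20125265e-01] 50.3352697875324
tx 0.93 ty -3.56 tz -0.04 roll 0.15
tx 0.93 ty -3.56 tz -0.04 roll 0.15
tx 0.92 ty -3.56 tz -0.04 roll 0.15
tx 0.91 ty -3.56 tz -0.04 roll 0.15
tx 0.90 ty -3.57 tz -0.04 roll 0.15
tx 0.89 ty -3.57 tz -0.04 roll 0.15
```

Emit:
move_arm --increments '[{"tx": 0,"ty": 0,"tz": -0.3,"roll": 0,"hand": 0.4},{"tx": 0.93,"ty": -3.56,"tz": 0,"roll": 0.15,"hand": 0.4},{"tx": 0.93,"ty": -3.56,"tz": 0,"roll": 0.15,"hand": 0.4},{"tx": 0.92,"ty": -3.56,"tz": 0,"roll": 0.15,"hand": 0.4},{"tx": 0.91,"ty": -3.56,"tz": 0,"roll": 0.15,"hand": 0.4}]'

```text
t: 28.9
eef_pos: [424.9, -116.0, -24.9]
tool_rot: [-3.142, -0.0, -0.026]
wrist_force: [0.8, -0.2, -1.2]
width: 50.1
grasp_force: 62.6
```

Emit:
move_arm --increments '[{"tx": 0.9,"ty": -3.57,"tz": 0,"roll": 0.15,"hand": 0.4},{"tx": 0.89,"ty": -3.57,"tz": 0,"roll": 0.15,"hand": 0.4},{"tx": 0,"ty": 0,"tz": 0,"roll": 0,"hand": 0.4},{"tx": 0,"ty": 0,"tz": 0,"roll": 0,"hand": 0.4},{"tx": 0,"ty": 0,"tz": 0,"roll": 0,"hand": 0.4}]'

```text
t: 29.52
eef_pos: [443.9, -46.8, -25.2]
tool_rot: [3.141, 0.0, -0.032]
wrist_force: [0.2, 0.3, -1.4]
width: 50.5
grasp_force: 62.8
```

```bash
python3 - <<'E'
from h import *
st,f=snap('wrist')
p=st['eef_pos'];print(st['t'],p,np.degrees(st['tool_rot']),st['width'],w2c(p))
for lo in (20,40):
  for o in modules(f,st,z=22,amin=3000,blur=151,lo=lo): print(o, w2c(o[0]))
# module sides: bright run on rows 70..220
V=f['img'].min(2)
for r in (80,120,160,200):
    b=np.where(V[r]>200)[0]; P=toplane([(b[0],r),(b[-1],r)],f,22,st); print(r,b[0],b[-1],w2c(P.mean(0)))
E
```

```text
29.525 [443.89091248 -46.82702017 -25.19638627] [ 1.79994451e+02  2.15588493e-02 -1.80547904e+00] 50.47287753497551 [-126.00123973  -38.82395985]
80 196 318 [-40.10992493 -39.56695991]
120 197 316 [-55.76952981 -39.33265838]
160 199 313 [-72.49596672 -39.08156138]
200 201 311 [-90.5674194  -39.03268163]
```

Emit:
move_arm --increments '[{"tx": 0.6,"ty": -0.08,"tz": 0.25,"roll": -0.1,"hand": 0.4},{"tx": 0.8,"ty": 0,"tz": 0,"roll": 0,"hand": 0.4},{"tx": 0.8,"ty": 0,"tz": 0,"roll": 0,"hand": 0.4},{"tx": 0.8,"ty": 0,"tz": 0,"roll": 0,"hand": 0.4},{"tx": 0.7,"ty": 0,"tz": 0,"roll": 0,"hand": 0.4}]'

```text
t: 30.2
eef_pos: [477.2, -48.2, -27.3]
tool_rot: [3.14, 0.007, -0.03]
wrist_force: [-24.6, 3.4, 37.8]
width: 50.3
grasp_force: 67.0
```

Emit:
move_arm --increments '[{"tx": 0.7,"ty": 0,"tz": 0,"roll": 0,"hand": 0.4},{"tx": 0.7,"ty": 0,"tz": 0,"roll": 0,"hand": 0.4},{"tx": 0.7,"ty": 0,"tz": 0,"roll": 0,"hand": 0.4},{"tx": 0.7,"ty": 0,"tz": 0,"roll": 0,"hand": 0.4},{"tx": 0.7,"ty": 0,"tz": 0,"roll": 0,"hand": 0.4}]'

```text
t: 30.82
eef_pos: [513.8, -48.8, -27.3]
tool_rot: [3.14, 0.005, -0.03]
wrist_force: [-12.2, -0.4, 17.3]
width: 50.2
grasp_force: 65.7
```

Emit:
move_arm --increments '[{"tx": 0.6,"ty": 0,"tz": 0,"roll": 0,"hand": 0.4},{"tx": 0.6,"ty": 0,"tz": 0,"roll": 0,"hand": 0.4},{"tx": 0.6,"ty": 0,"tz": 0,"roll": 0,"hand": 0.4},{"tx": 0.6,"ty": 0,"tz": 0,"roll": 0,"hand": 0.4},{"tx": 0,"ty": 0,"tz": 0,"roll": 0,"hand": 0.4}]'

```text
t: 31.45
eef_pos: [539.3, -49.4, -27.3]
tool_rot: [3.141, 0.002, -0.03]
wrist_force: [-6.8, -2.0, 11.3]
width: 50.7
grasp_force: 65.0
```

Emit:
move_arm --increments '[{"tx": 0,"ty": 0,"tz": -0.1,"roll": 0,"hand": 0.4},{"tx": 0.4,"ty": 0,"tz": 0,"roll": 0,"hand": 0.4},{"tx": 0.4,"ty": 0,"tz": 0,"roll": 0,"hand": 0.4},{"tx": 0.2,"ty": 0,"tz": 0,"roll": 0,"hand": 0.4},{"tx": 0,"ty": 0,"tz": 0,"roll": 0,"hand": 0.4}]'

```text
t: 32.08
eef_pos: [550.6, -48.5, -26.8]
tool_rot: [3.141, 0.0, -0.029]
wrist_force: [-1.4, -1.9, -0.0]
width: 50.5
grasp_force: 63.6
```

Emit:
move_arm --increments '[{"tx": 0.1,"ty": 0,"tz": 0,"roll": 0,"hand": 0.4},{"tx": 0.1,"ty": 0,"tz": 0,"roll": 0,"hand": 0.4},{"tx": 0.1,"ty": 0,"tz": 0,"roll": 0,"hand": 0.4},{"tx": 0,"ty": 0,"tz": 0,"roll": 0,"hand": 0.4},{"tx": 0,"ty": 0,"tz": 0,"roll": 0,"hand": 0.4}]'

```text
t: 32.7
eef_pos: [553.2, -48.6, -26.7]
tool_rot: [3.142, 0.0, -0.029]
wrist_force: [-2.6, -2.5, 0.4]
width: 50.6
grasp_force: 63.6
```

Emit:
move_arm --increments '[{"tx": 0.1,"ty": 0,"tz": 0,"roll": 0,"hand": 0.4},{"tx": 0.1,"ty": 0,"tz": 0,"roll": 0,"hand": 0.4},{"tx": 0.1,"ty": 0,"tz": 0,"roll": 0,"hand": 0.4},{"tx": 0,"ty": 0,"tz": 0,"roll": 0,"hand": 0.4},{"tx": 0,"ty": 0,"tz": 0,"roll": 0,"hand": 0.4}]'

```text
t: 33.33
eef_pos: [553.2, -48.7, -27.2]
tool_rot: [3.141, 0.005, -0.029]
wrist_force: [-10.6, 2.4, 6.5]
width: 50.4
grasp_force: 64.4
```

Emit:
move_arm --increments '[{"tx": 0.1,"ty": 0,"tz": 0,"roll": 0,"hand": 0.4},{"tx": 0.1,"ty": 0,"tz": 0,"roll": 0,"hand": 0.4},{"tx": 0.1,"ty": 0,"tz": 0,"roll": 0,"hand": 0.4},{"tx": 0,"ty": 0,"tz": 0,"roll": 0,"hand": 0.4},{"tx": 0,"ty": 0,"tz": 0,"roll": 0,"hand": 0.4}]'

```text
t: 33.95
eef_pos: [553.1, -48.7, -27.3]
tool_rot: [3.141, 0.01, -0.03]
wrist_force: [-21.4, 8.3, 16.3]
width: 50.8
grasp_force: 65.5
```

Emit:
move_arm --increments '[{"tx": -0.6,"ty": 0,"tz": 0,"roll": 0,"hand": 0.76},{"tx": 0,"ty": 0,"tz": 0,"roll": 0,"hand": 0.76},{"tx": 0,"ty": 0,"tz": 0,"roll": 0,"hand": 0.76},{"tx": -3,"ty": 0,"tz": 0,"roll": 0,"hand": 0.76},{"tx": -4,"ty": 0,"tz": 0,"roll": 0,"hand": 0.76}]'

```text
t: 34.58
eef_pos: [484.0, -46.3, -26.8]
tool_rot: [-3.141, -0.001, -0.029]
wrist_force: [-1.3, 0.8, -0.0]
width: 65.1
grasp_force: 0.0
```

Emit:
move_arm --increments '[{"tx": 0,"ty": 0,"tz": -5,"roll": 0,"hand": 0.9},{"tx": 0,"ty": 0,"tz": -5,"roll": 0,"hand": 0.9},{"tx": 0,"ty": 0,"tz": 0,"roll": 0,"hand": 0.9},{"tx": 0,"ty": 0,"tz": 0,"roll": 0,"hand": 0.9},{"tx": 0,"ty": 0,"tz": 0,"roll": 0,"hand": 0.9}]'

```text
t: 35.2
eef_pos: [482.8, -46.7, 72.3]
tool_rot: [3.141, 0.002, -0.029]
wrist_force: [-0.2, -0.3, -0.5]
width: 76.9
grasp_force: 0.0
```

```bash
python3 - <<'E'
from h import *
st=manip.state()
print(st['t'],st['eef_pos'],np.degrees(st['tool_rot']),st['width'])
s,t=snap('top')
print([o for o in modules(t,lo=15)])
plan(538,-350,70,12.8,10)
E
```

```text
35.2 [482.7611185  -46.65431483  72.28870514] [ 1.79972998e+02  1.03522768e-01 -1.66261281e+00] 76.90330847520904
[([578.1, -341.5, 109.1, 52.5, 13.9], [366.0, 189.0])]
tx 0.64 ty 3.02 tz 0.02 roll -1.45
tx 0.56 ty 3.03 tz 0.02 roll -1.45
tx 0.49 ty 3.04 tz 0.02 roll -1.45
tx 0.41 ty 3.06 tz 0.02 roll -1.45
tx 0.33 ty 3.07 tz 0.02 roll -1.45
tx 0.26 ty 3.07 tz 0.02 roll -1.45
tx 0.18 ty 3.08 tz 0.02 roll -1.45
tx 0.10 ty 3.08 tz 0.02 roll -1.45
tx 0.02 ty 3.08 tz 0.02 roll -1.45
tx -0.06 ty 3.08 tz 0.02 roll -1.45
```

Emit:
move_arm --increments '[{"tx": 0.64,"ty": 3.02,"tz": 0,"roll": -1.45,"hand": 1},{"tx": 0.56,"ty": 3.03,"tz": 0,"roll": -1.45,"hand": 1},{"tx": 0.49,"ty": 3.04,"tz": 0,"roll": -1.45,"hand": 1},{"tx": 0.41,"ty": 3.06,"tz": 0,"roll": -1.45,"hand": 1},{"tx": 0.33,"ty": 3.07,"tz": 0,"roll": -1.45,"hand": 1}]'

```text
t: 35.88
eef_pos: [510.6, -199.2, 72.1]
tool_rot: [-3.141, 0.002, 0.099]
wrist_force: [-0.1, 0.9, 0.3]
width: 85.7
grasp_force: 0.0
```

Emit:
move_arm --increments '[{"tx": 0.26,"ty": 3.07,"tz": 0,"roll": -1.45,"hand": 1},{"tx": 0.18,"ty": 3.08,"tz": 0,"roll": -1.45,"hand": 1},{"tx": 0.1,"ty": 3.08,"tz": 0,"roll": -1.45,"hand": 1},{"tx": 0.02,"ty": 3.08,"tz": 0,"roll": -1.45,"hand": 1},{"tx": -0.06,"ty": 3.08,"tz": 0,"roll": -1.45,"hand": 1}]'

```text
t: 36.5
eef_pos: [538.3, -350.7, 71.7]
tool_rot: [-3.14, 0.002, 0.225]
wrist_force: [-0.3, -0.0, -0.6]
width: 85.1
grasp_force: 0.0
```

```bash
python3 - <<'E'
from h import *
for i in range(4): manip.grab_frame('top')
st,f=snap('wrist')
print(st['t'],st['eef_pos'],np.degrees(st['tool_rot']))
o=[m for m in modules(f,st,amin=1000,blur=151) if m[1][1]<220];print(o)
if o:
    x,y,_,_,a=o[0][0]; c,s=np.cos(np.radians(a)),np.sin(np.radians(a)); plan(x-41*c,y-41*s,-28.5,a,5)
E
```

```text
36.7 [ 537.88384001 -349.97489577   71.65068946] [-1.79919764e+02  1.24931267e-01  1.27581585e+01]
[([578.3, -341.2, 108.5, 50.6, 13.2], [262.0, 153.0])]
tx 0.00 ty 0.02 tz 2.01 roll -0.08
tx 0.00 ty 0.02 tz 2.01 roll -0.08
tx 0.00 ty 0.02 tz 2.01 roll -0.08
tx 0.00 ty 0.02 tz 2.01 roll -0.08
tx 0.00 ty 0.02 tz 2.01 roll -0.08
```

Emit:
move_arm --increments '[{"tx": 0,"ty": 0.1,"tz": 2,"roll": -0.4,"hand": 1},{"tx": 0,"ty": 0,"tz": 2,"roll": 0,"hand": 1},{"tx": 0,"ty": 0,"tz": 2,"roll": 0,"hand": 1},{"tx": 0,"ty": 0,"tz": 2,"roll": 0,"hand": 1},{"tx": 0,"ty": 0,"tz": 1.9,"roll": 0,"hand": 1}]'

```text
t: 37.38
eef_pos: [538.9, -349.8, -26.5]
tool_rot: [-3.141, 0.0, 0.232]
wrist_force: [-0.8, -0.9, -0.7]
width: 85.7
grasp_force: 0.0
```

Emit:
move_arm --increments '[{"tx": 0,"ty": 0,"tz": 0,"roll": 0,"hand": 0.4},{"tx": 0,"ty": 0,"tz": 0,"roll": 0,"hand": 0.4},{"tx": 0,"ty": 0,"tz": 0,"roll": 0,"hand": 0.4},{"tx": 0,"ty": 0,"tz": 0,"roll": 0,"hand": 0.4},{"tx": 0,"ty": 0,"tz": 0,"roll": 0,"hand": 0.4}]' --newtons 60

```text
t: 38.0
eef_pos: [539.6, -350.9, -24.7]
tool_rot: [3.141, -0.001, 0.231]
wrist_force: [-0.8, 1.5, 6.4]
width: 50.6
grasp_force: 63.1
```

```bash
python3 - <<'E'
from h import *
st=manip.state()
p=st['eef_pos'];z=p[2]+3
print(st['t'],p,np.degrees(st['tool_rot']),st['width'])
s=plan(*c2w(-128,-190),z,0,5,start=[*p[:2],z,np.degrees(st['tool_rot'][2])]); plan(*c2w(-126,-116.2),z,-1.72,3,start=s)
E
```

```text
38.0 [ 539.64650181 -350.93556268  -24.72115712] [ 1.79950036e+02 -7.79581431e-02  1.32583477e+01] 50.60030815499247
tx -1.29 ty -3.45 tz -0.00 roll 2.65
tx -1.45 ty -3.39 tz -0.00 roll 2.65
tx -1.60 ty -3.31 tz -0.00 roll 2.65
tx -1.75 ty -3.24 tz -0.00 roll 2.65
tx -1.90 ty -3.15 tz -0.00 roll 2.65
tx 0.14 ty -2.46 tz -0.00 roll 0.57
tx 0.12 ty -2.46 tz -0.00 roll 0.57
tx 0.09 ty -2.46 tz -0.00 roll 0.57
```

Emit:
move_arm --increments '[{"tx": 0,"ty": 0,"tz": -0.3,"roll": 0,"hand": 0.4},{"tx": -1.29,"ty": -3.45,"tz": 0,"roll": 2.65,"hand": 0.4},{"tx": -1.45,"ty": -3.39,"tz": 0,"roll": 2.65,"hand": 0.4},{"tx": -1.6,"ty": -3.31,"tz": 0,"roll": 2.65,"hand": 0.4},{"tx": -1.75,"ty": -3.24,"tz": 0,"roll": 2.65,"hand": 0.4}]'

```text
t: 38.62
eef_pos: [456.0, -227.5, -22.9]
tool_rot: [-3.141, 0.001, 0.044]
wrist_force: [1.0, 0.4, -1.8]
width: 50.3
grasp_force: 62.6
```

Emit:
move_arm --increments '[{"tx": -1.9,"ty": -3.15,"tz": 0,"roll": 2.65,"hand": 0.4},{"tx": 0.14,"ty": -2.46,"tz": 0,"roll": 0.57,"hand": 0.4},{"tx": 0.12,"ty": -2.46,"tz": 0,"roll": 0.57,"hand": 0.4},{"tx": 0.09,"ty": -2.46,"tz": 0,"roll": 0.57,"hand": 0.4},{"tx": 0,"ty": 0,"tz": 0,"roll": 0,"hand": 0.4}]'

```text
t: 39.25
eef_pos: [441.0, -122.8, -22.6]
tool_rot: [-3.142, -0.0, -0.028]
wrist_force: [-0.3, 0.2, -2.2]
width: 50.3
grasp_force: 62.7
```

```bash
python3 - <<'E'
from h import *
for i in range(4): f=manip.grab_frame('wrist')
st,f=snap('wrist')
p=st['eef_pos'];print(st['t'],p,np.degrees(st['tool_rot']),st['width'],w2c(p),st['wrist_force'])
V=f['img'].min(2)
for r in (80,120,160,200):
    b=np.where(V[r]>200)[0]; P=toplane([(b[0],r),(b[-1],r)],f,22,st); print(r,b[0],b[-1],w2c(P.mean(0)))
E
```

```text
39.45 [ 440.73464531 -124.32005542  -22.76794012] [ 1.79997182e+02  1.74825851e-02 -1.73331505e+00] 49.94782143011067 [-126.83164433 -116.37679967] [-0.66609276  0.35072414 -1.78297485]
80 195 315 [ -40.83051849 -116.20543348]
120 197 313 [ -56.79521091 -116.16954956]
160 199 311 [ -73.84404334 -116.12935324]
200 202 309 [ -92.26474687 -116.31172149]
```

Emit:
move_arm --increments '[{"tx": 0.6,"ty": 0,"tz": 0.1,"roll": 0,"hand": 0.4},{"tx": 0.8,"ty": 0,"tz": 0,"roll": 0,"hand": 0.4},{"tx": 0.8,"ty": 0,"tz": 0,"roll": 0,"hand": 0.4},{"tx": 0.8,"ty": 0,"tz": 0,"roll": 0,"hand": 0.4},{"tx": 0.7,"ty": 0,"tz": 0,"roll": 0,"hand": 0.4}]'

```text
t: 40.12
eef_pos: [478.6, -125.0, -23.8]
tool_rot: [3.142, 0.0, -0.03]
wrist_force: [-1.4, 0.8, -1.6]
width: 50.2
grasp_force: 62.7
```

Emit:
move_arm --increments '[{"tx": 0.7,"ty": 0,"tz": 0,"roll": 0,"hand": 0.4},{"tx": 0.7,"ty": 0,"tz": 0,"roll": 0,"hand": 0.4},{"tx": 0.7,"ty": 0,"tz": 0,"roll": 0,"hand": 0.4},{"tx": 0.7,"ty": 0,"tz": 0,"roll": 0,"hand": 0.4},{"tx": 0.7,"ty": 0,"tz": 0,"roll": 0,"hand": 0.4}]'

```text
t: 40.75
eef_pos: [513.4, -126.1, -23.7]
tool_rot: [3.142, 0.0, -0.03]
wrist_force: [-0.5, -0.4, -2.2]
width: 49.8
grasp_force: 62.7
```

Emit:
move_arm --increments '[{"tx": 0.6,"ty": 0,"tz": 0,"roll": 0,"hand": 0.4},{"tx": 0.6,"ty": 0,"tz": 0,"roll": 0,"hand": 0.4},{"tx": 0.6,"ty": 0,"tz": 0,"roll": 0,"hand": 0.4},{"tx": 0.6,"ty": 0,"tz": 0,"roll": 0,"hand": 0.4},{"tx": 0.3,"ty": 0,"tz": 0,"roll": 0,"hand": 0.4}]'

```text
t: 41.38
eef_pos: [540.4, -126.9, -23.7]
tool_rot: [3.142, -0.0, -0.03]
wrist_force: [0.1, 0.2, -2.1]
width: 50.0
grasp_force: 62.7
```

Emit:
move_arm --increments '[{"tx": 0.2,"ty": 0,"tz": 0,"roll": 0,"hand": 0.4},{"tx": 0.2,"ty": 0,"tz": 0,"roll": 0,"hand": 0.4},{"tx": 0.1,"ty": 0,"tz": 0,"roll": 0,"hand": 0.4},{"tx": 0.1,"ty": 0,"tz": 0,"roll": 0,"hand": 0.4},{"tx": 0.1,"ty": 0,"tz": 0,"roll": 0,"hand": 0.4}]'

```text
t: 42.0
eef_pos: [546.9, -127.1, -23.7]
tool_rot: [-3.142, -0.0, -0.03]
wrist_force: [-0.2, -0.3, -1.7]
width: 50.3
grasp_force: 62.7
```

Emit:
move_arm --increments '[{"tx": 0.1,"ty": 0,"tz": 0,"roll": 0,"hand": 0.4},{"tx": 0.1,"ty": 0,"tz": 0,"roll": 0,"hand": 0.4},{"tx": 0.1,"ty": 0,"tz": 0,"roll": 0,"hand": 0.4},{"tx": 0.1,"ty": 0,"tz": 0,"roll": 0,"hand": 0.4},{"tx": 0,"ty": 0,"tz": 0,"roll": 0,"hand": 0.4}]'

```text
t: 42.62
eef_pos: [550.6, -127.2, -23.8]
tool_rot: [3.142, 0.001, -0.03]
wrist_force: [-0.3, 0.8, -1.8]
width: 49.9
grasp_force: 62.7
```

Emit:
move_arm --increments '[{"tx": 0.1,"ty": 0,"tz": 0,"roll": 0,"hand": 0.4},{"tx": 0.1,"ty": 0,"tz": 0,"roll": 0,"hand": 0.4},{"tx": 0.1,"ty": 0,"tz": 0,"roll": 0,"hand": 0.4},{"tx": 0,"ty": 0,"tz": 0,"roll": 0,"hand": 0.4},{"tx": 0,"ty": 0,"tz": 0,"roll": 0,"hand": 0.4}]'

```text
t: 43.25
eef_pos: [550.4, -127.2, -24.6]
tool_rot: [-3.142, 0.006, -0.031]
wrist_force: [-8.7, 2.6, 0.9]
width: 50.3
grasp_force: 63.1
```

Emit:
move_arm --increments '[{"tx": 0.1,"ty": 0,"tz": 0,"roll": 0,"hand": 0.4},{"tx": 0.1,"ty": 0,"tz": 0,"roll": 0,"hand": 0.4},{"tx": 0,"ty": 0,"tz": 0,"roll": 0,"hand": 0.4},{"tx": -0.3,"ty": 0,"tz": 0,"roll": 0,"hand": 0.4},{"tx": -0.2,"ty": 0,"tz": 0,"roll": 0,"hand": 0.76}]'

```text
t: 43.88
eef_pos: [551.7, -127.2, -23.3]
tool_rot: [3.141, -0.002, -0.029]
wrist_force: [0.6, 0.2, -0.8]
width: 64.4
grasp_force: 0.0
```

Emit:
move_arm --increments '[{"tx": 0,"ty": 0,"tz": 0,"roll": 0,"hand": 0.76},{"tx": 0,"ty": 0,"tz": 0,"roll": 0,"hand": 0.76},{"tx": 0,"ty": 0,"tz": 0,"roll": 0,"hand": 0.76},{"tx": -4,"ty": 0,"tz": 0,"roll": 0,"hand": 0.76},{"tx": -5,"ty": 0,"tz": 0,"roll": 0,"hand": 0.76}]'

```text
t: 44.5
eef_pos: [460.8, -124.5, -23.9]
tool_rot: [3.142, -0.001, -0.03]
wrist_force: [0.1, 0.7, -0.3]
width: 65.2
grasp_force: 0.0
```

Emit:
move_arm --increments '[{"tx": 0,"ty": 0,"tz": -5,"roll": 0,"hand": 0.76},{"tx": 0,"ty": -2.5,"tz": -6,"roll": 0,"hand": 0.5},{"tx": 0,"ty": -5,"tz": -6,"roll": 0,"hand": 0},{"tx": 0,"ty": -5,"tz": 0,"roll": 0,"hand": 0},{"tx": 0,"ty": 0,"tz": 0,"roll": 0,"hand": 0}]'

```text
t: 45.12
eef_pos: [465.1, -7.8, 133.1]
tool_rot: [-3.14, -0.003, -0.026]
wrist_force: [-0.0, -1.0, 0.0]
width: -0.2
grasp_force: 0.0
```

```bash
python3 - <<'E'
from h import *
for i in range(4): t=manip.grab_frame('top')
st,f=snap('wrist')
cv2.imwrite('pics/w10.png',f['img'])
print(st['t'],st['eef_pos'],np.degrees(st['tool_rot']))
print(modules(t,lo=15))
for n in (t,manip.grab_frame('scene')):
  print([(round(d['p'],2),np.round(d['point']).tolist()) for d in manip.recognise('module1',n)], [(round(d['p'],2),np.round(d['point']).tolist()) for d in manip.recognise('lid_edge',n)])
E
```

```text
45.325 [464.01553616 -11.14682088 131.64918226] [ 1.79978810e+02  4.57918552e-02 -1.73857559e+00]
[([960.0, -334.1, 121.5, 46.6, -68.8], [354.0, 84.0]), ([1201.4, -589.7, 130.4, 49.9, 86.9], [425.0, 12.0])]
[(0.93, [701.0, -486.0, 17.0]), (0.71, [754.0, -333.0, 20.0]), (0.58, [551.0, -142.0, 13.0])] [(0.84, [638.0, -15.0, 157.0])]
[(0.87, [708.0, -478.0, 18.0]), (0.73, [756.0, -326.0, 19.0]), (0.47, [548.0, -116.0, 15.0]), (0.41, [548.0, -42.0, 18.0])] []
```

View pics/w10.png

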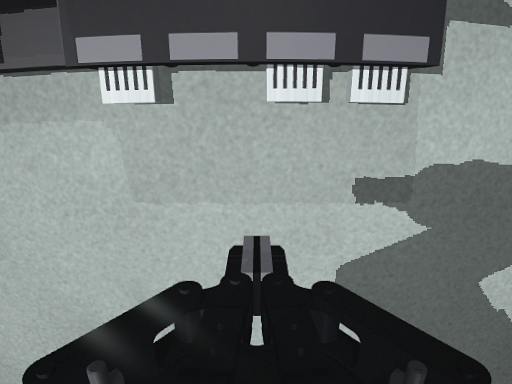

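Emit:
move_arm --increments '[{"tx": 0,"ty": 0,"tz": -2,"roll": 0,"hand": 0},{"tx": 0,"ty": 0,"tz": -2,"roll": 0,"hand": 0},{"tx": 4,"ty": 0,"tz": 0,"roll": 0,"hand": 0},{"tx": 5,"ty": 0,"tz": 0,"roll": 0,"hand": 0},{"tx": 5,"ty": 0,"tz": 0,"roll": 0,"hand": 0}]'

```text
t: 46.25
eef_pos: [605.8, -15.1, 172.1]
tool_rot: [-3.142, -0.0, -0.03]
wrist_force: [-0.5, 1.1, 1.7]
width: -0.2
grasp_force: 0.0
```

Emit:
move_arm --increments '[{"tx": 5,"ty": 0,"tz": 0,"roll": 0,"hand": 0},{"tx": 5,"ty": 0,"tz": 0,"roll": 0,"hand": 0},{"tx": 0,"ty": 0,"tz": 0,"roll": 0,"hand": 0},{"tx": 0,"ty": 0,"tz": 0,"roll": 0,"hand": 0},{"tx": 0,"ty": 0,"tz": 0,"roll": 0,"hand": 0}]'

```text
t: 46.88
eef_pos: [703.5, -17.8, 172.5]
tool_rot: [-3.142, -0.0, -0.03]
wrist_force: [0.1, -0.2, -0.2]
width: 0.1
grasp_force: 0.0
```

```bash
python3 - <<'E'
from h import *
st,f=snap('wrist')
p=st['eef_pos'];print(st['t'],p,np.degrees(st['tool_rot']),w2c(p),st['wrist_force'])
th=np.r_[1.36:-0.001:18j]; r=90
X=90-r*np.cos(th)+21*np.sin(th)+11; Z=47+r*np.sin(th)+21*np.cos(th)-30
print(np.c_[th,X,Z].round(1)[[0,5,10,15,17]].tolist())
print(np.c_[np.diff(X),-np.diff(Z)].round(1).tolist())
E
```

```text
46.875 [703.53215537 -17.7645568  172.48695562] [-1.79995387e+02 -1.42273980e-02 -1.70827382e+00] [132.65143024  -1.98650466] [ 0.14315361 -0.21577077 -0.24920237]
[[1.4, 102.7, 109.4], [1.0, 66.6, 102.8], [0.6, 35.9, 82.6], [0.2, 15.5, 52.0], [-0.0, 11.0, 37.9]]
[[-7.4, 0.2], [-7.4, 0.8], [-7.3, 1.3], [-7.1, 1.9], [-7.0, 2.5], [-6.7, 3.0], [-6.5, 3.6], [-6.2, 4.1], [-5.8, 4.5], [-5.5, 5.0], [-5.0, 5.4], [-4.6, 5.8], [-4.1, 6.2], [-3.6, 6.5], [-3.1, 6.7], [-2.5, 7.0], [-2.0, 7.1]]
```

Emit:
move_arm --increments '[{"tx": 0,"ty": 0,"tz": 3,"roll": 0,"hand": 0},{"tx": 0,"ty": 0,"tz": 3.3,"roll": 0,"hand": 0},{"tx": -1,"ty": 0,"tz": 0,"roll": 0,"hand": 0},{"tx": -1,"ty": 0,"tz": 0,"roll": 0,"hand": 0},{"tx": -0.5,"ty": 0,"tz": 0,"roll": 0,"hand": 0}]'

```text
t: 47.55
eef_pos: [679.3, -16.7, 111.4]
tool_rot: [-3.141, -0.003, -0.029]
wrist_force: [0.7, 0.1, 0.1]
width: 0.2
grasp_force: 0.0
```

Emit:
move_arm --increments '[{"tx": -0.4,"ty": 0,"tz": 0,"roll": 0,"hand": 0},{"tx": -0.3,"ty": 0,"tz": 0,"roll": 0,"hand": 0},{"tx": -0.3,"ty": 0,"tz": 0.03,"roll": 0,"hand": 0},{"tx": -0.3,"ty": 0,"tz": 0.03,"roll": 0,"hand": 0},{"tx": 0,"ty": 0,"tz": 0,"roll": 0,"hand": 0}]'

```text
t: 48.18
eef_pos: [666.1, -16.6, 108.3]
tool_rot: [3.142, 0.0, -0.03]
wrist_force: [-0.2, -0.6, -0.1]
width: -0.0
grasp_force: 0.0
```

Emit:
move_arm --increments '[{"tx": -0.3,"ty": 0,"tz": 0.05,"roll": 0,"hand": 0},{"tx": -0.3,"ty": 0,"tz": 0.05,"roll": 0,"hand": 0},{"tx": -0.3,"ty": 0,"tz": 0.05,"roll": 0,"hand": 0},{"tx": -0.3,"ty": 0,"tz": 0.05,"roll": 0,"hand": 0},{"tx": -0.2,"ty": 0,"tz": 0.05,"roll": 0,"hand": 0}]'

```text
t: 48.8
eef_pos: [652.3, -16.1, 106.2]
tool_rot: [-3.142, -0.001, -0.03]
wrist_force: [3.1, -0.3, 2.1]
width: -0.2
grasp_force: 1.7
```

```bash
python3 - <<'E'
from h import *
st,t=snap('top'); 
p=st['eef_pos'];print(st['t'],p,w2c(p),st['wrist_force'])
s=manip.grab_frame('scene')
for n in (t,s): print([(round(d['p'],2),np.round(d['point']).tolist(),w2c(d['point']).round()) for d in manip.recognise('lid_edge',n)])
E
```

```text
48.8 [652.29421992 -16.06426656 106.21986233] [81.38554908 -1.82388699] [ 3.07315799 -0.30617213  2.13075681]
[(0.79, [628.0, -13.0, 152.0], array([58.,  0.]))]
[(0.57, [654.0, 51.0, 113.0], array([81., 65.]))]
```

Emit:
move_arm --increments '[{"tx": -0.71,"ty": 0,"tz": 0.19,"roll": 0,"hand": 0},{"tx": -0.7,"ty": 0,"tz": 0.25,"roll": 0,"hand": 0},{"tx": -0.67,"ty": 0,"tz": 0.3,"roll": 0,"hand": 0},{"tx": -0.65,"ty": 0,"tz": 0.36,"roll": 0,"hand": 0},{"tx": -0.62,"ty": 0,"tz": 0.41,"roll": 0,"hand": 0}]'

```text
t: 49.62
eef_pos: [617.9, -15.1, 90.4]
tool_rot: [3.142, 0.001, -0.03]
wrist_force: [1.0, -0.2, 4.4]
width: -0.5
grasp_force: 1.8
```

Emit:
move_arm --increments '[{"tx": -0.58,"ty": 0,"tz": 0.45,"roll": 0,"hand": 0},{"tx": -0.55,"ty": 0,"tz": 0.5,"roll": 0,"hand": 0},{"tx": -0.5,"ty": 0,"tz": 0.54,"roll": 0,"hand": 0},{"tx": -0.46,"ty": 0,"tz": 0.58,"roll": 0,"hand": 0},{"tx": -0.41,"ty": 0,"tz": 0.62,"roll": 0,"hand": 0}]'

```text
t: 50.25
eef_pos: [593.1, -14.4, 63.3]
tool_rot: [3.141, 0.001, -0.03]
wrist_force: [-1.3, -0.7, 3.7]
width: -0.0
grasp_force: 1.5
```

Emit:
move_arm --increments '[{"tx": -0.36,"ty": 0,"tz": 0.6,"roll": 0,"hand": 0},{"tx": -0.31,"ty": 0,"tz": 0.6,"roll": 0,"hand": 0},{"tx": -0.2,"ty": 0,"tz": 0.6,"roll": 0,"hand": 0},{"tx": -0.1,"ty": 0,"tz": 0.3,"roll": 0,"hand": 0},{"tx": 0,"ty": 0,"tz": 0.1,"roll": 0,"hand": 0}]'

```text
t: 50.88
eef_pos: [583.8, -14.1, 41.6]
tool_rot: [3.141, 0.001, -0.03]
wrist_force: [-2.0, -0.1, 2.3]
width: 0.2
grasp_force: 1.1
```

Emit:
move_arm --increments '[{"tx": 0,"ty": 0,"tz": 0.1,"roll": 0,"hand": 0},{"tx": 0,"ty": 0,"tz": 0.1,"roll": 0,"hand": 0},{"tx": 0,"ty": 0,"tz": 0.1,"roll": 0,"hand": 0},{"tx": 0,"ty": 0,"tz": 0,"roll": 0,"hand": 0},{"tx": 0,"ty": 0,"tz": 0,"roll": 0,"hand": 0}]'

```text
t: 51.5
eef_pos: [584.4, -14.0, 38.9]
tool_rot: [-3.141, -0.001, -0.03]
wrist_force: [0.1, -0.1, 0.4]
width: -0.2
grasp_force: 0.0
```

Emit:
move_arm --increments '[{"tx": 0,"ty": 0,"tz": 0.1,"roll": 0,"hand": 0},{"tx": 0,"ty": 0,"tz": 0.1,"roll": 0,"hand": 0},{"tx": 0,"ty": 0,"tz": 0.1,"roll": 0,"hand": 0},{"tx": 0,"ty": 0,"tz": 0,"roll": 0,"hand": 0},{"tx": 0,"ty": 0,"tz": 0,"roll": 0,"hand": 0}]'

```text
t: 52.12
eef_pos: [584.0, -14.0, 36.8]
tool_rot: [3.142, -0.0, -0.03]
wrist_force: [-5.2, 1.6, 9.6]
width: -0.1
grasp_force: 5.0
```

Emit:
move_arm --increments '[{"tx": 0,"ty": 0,"tz": 0.1,"roll": 0,"hand": 0},{"tx": 0,"ty": 0,"tz": 0.1,"roll": 0,"hand": 0},{"tx": 0,"ty": 0,"tz": 0.05,"roll": 0,"hand": 0},{"tx": 0,"ty": 0,"tz": 0,"roll": 0,"hand": 0},{"tx": 0,"ty": 0,"tz": 0,"roll": 0,"hand": 0}]'

```text
t: 52.75
eef_pos: [584.1, -14.0, 36.6]
tool_rot: [3.141, -0.001, -0.029]
wrist_force: [-12.7, 3.5, 30.6]
width: 0.0
grasp_force: 15.1
```

Emit:
move_arm --increments '[{"tx": 0,"ty": 0,"tz": -1,"roll": 0,"hand": 0},{"tx": 0,"ty": 0,"tz": -4,"roll": 0,"hand": 0},{"tx": 0,"ty": 0,"tz": -5,"roll": 0,"hand": 0},{"tx": -3,"ty": 0,"tz": -5,"roll": 0,"hand": 0},{"tx": -5,"ty": 0,"tz": 0,"roll": 0,"hand": 0}]'

```text
t: 53.38
eef_pos: [506.7, -11.2, 187.0]
tool_rot: [-3.14, -0.007, -0.03]
wrist_force: [-0.9, 0.5, -0.1]
width: -0.1
grasp_force: 0.0
```

Emit:
move_arm --increments '[{"tx": -4,"ty": 5,"tz": 0,"roll": 0,"hand": 0},{"tx": -2,"ty": 5,"tz": 0,"roll": 0,"hand": 0},{"tx": 0,"ty": 6,"tz": 0,"roll": 0,"hand": 0},{"tx": 0,"ty": 6,"tz": 0,"roll": 0,"hand": 0},{"tx": 0,"ty": 0,"tz": 0,"roll": 0,"hand": 0}]'

```text
t: 54.0
eef_pos: [437.8, -232.1, 183.0]
tool_rot: [3.141, 0.001, -0.035]
wrist_force: [-0.5, -0.0, 0.0]
width: 0.2
grasp_force: 0.0
```

```bash
python3 - <<'E'
from h import *
st,t=snap('top'); p=st['eef_pos'];print(st['t'],p,st['wrist_force'])
s=manip.grab_frame('scene')
for n in (t,s): print([(round(d['p'],2),np.round(d['point']).tolist(),w2c(d['point']).round()) for d in manip.recognise('lid_edge',n)])
a=cv2.resize(t['img'][130:250,150:340],None,fx=4,fy=4,interpolation=cv2.INTER_CUBIC)[:, :400]
b=cv2.resize(s['img'][120:285,150:290],None,fx=2.85,fy=2.9,interpolation=cv2.INTER_CUBIC)
h=min(a.shape[0],b.shape[0]); cv2.imwrite('pics/fin.png',np.hstack([a[:h],b[:h]]))
E
```

```text
54.0 [ 437.77391496 -232.11373799  183.04549558] [-0.50846719 -0.04649344  0.00643062]
[(0.77, [619.0, 56.0, 67.0], array([46., 70.])), (0.63, [700.0, 11.0, 57.0], array([128.,  27.]))]
[(0.71, [602.0, 11.0, 68.0], array([30., 24.])), (0.3, [612.0, 206.0, 8.0], array([ 34., 219.]))]
```

View pics/fin.png

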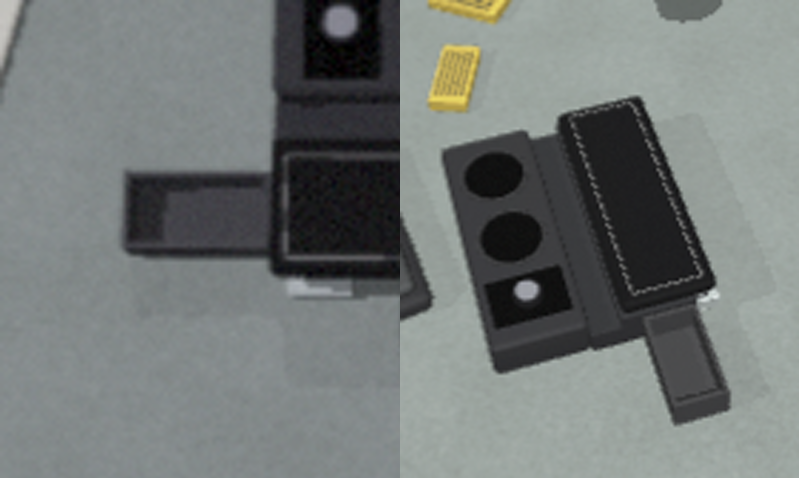

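The lid lies flat over the box. The tray (left crop, about 125–270, 170–255) touches the box end squarely, and a module end shows under the lid edge at about (320, 288).

```bash
python3 -c "
from cell import manip
print(manip.hand_in())"
```

```text
the job is handed in; nothing more can be done
None
```

I slid all three aluminium modules home, set the tray against the box's left end and shut the lid, then handed the job in at about 54 s; no verdict was returned.

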